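Return the ring clamps through the one-way flap

TASK

Put the wooden ring clamps lying on the bench away in the blue tool-return box. Draw the red-handled lock bar out of its channel towards you, keeping it level, and set it down on the slate tile; then lay each ring clamp lengthwise on the feed shelf and push it through the orange one-way flap until it drops into the box and the flap falls shut behind it. Leave the other things on the bench alone.

Things in the scene. Friction and masses are not known exactly. Their poses are not given: they have to be found in the camera images.
- return_box: Fixed blue tool-return box, 423 x 120 x 228 mm high. Origin on the bench below the flap. Its x axis is the way the clamps travel (roughly world +y, the robot's left), y points roughly to the robot, z up. All mm in its frame: aluminium feed shelf, top z = 155, x = -208 to -18, y = -60 to 60, no side lips. Bin behind the flap: x to 212, |y| < 34, slippery floor z = 9, clear sides, back and roof (top 228)
- lane_mouth (a point): Mid-lane point on the shelf at return_box (-60, 0, 155) mm. Here begin two dark keepers, x = -60 to -8, |y| = 18 to 34, up to z = 199; the lane between them is 36 mm wide and open above. Flared funnel plates 24 mm high lead in from x = -86, where the lane is 60 mm wide
- chute_edge (a point): End of the feed shelf at return_box (-18, 0, 155) mm. A slippery steel chute slopes down from here at 35 degrees to x = 50, z = 107, then a drop to the bin floor. A clamp pushed until its tail is at about x = -53 has its centre over the chute, tips and slides in by itself
- flap_hinge (a point): Hinge axis of the orange flap at return_box (3, 0, 213) mm, axis along y. The doorway below it is 42 mm wide, from the shelf up to z = 213; the lintel above it has its front face at x = -7 and its top at z = 227
- flap (a joint): Orange flap, 44 mm wide, 54 mm tall, hanging from a hinge at x = 3, z = 213 mm of return_box. 0 = shut (hanging straight down), grows to 1.45 rad as it swings into the box; a stop prevents any outward swing and a light spring (under 0.5 N at its lower edge) shuts it
- lock_bar: Loose L-shaped bar, 100 to 180 g: aluminium, 20 mm wide (its x), 100 long (its y, -50 to 50), 36 tall, with a red upright grip block 20 x 20 mm, 66 tall at its +y end. Origin mid-underside. At the start it stands on the shelf across the lane in the channel of the two keepers (1.5 mm play), axes parallel to return_box's. It comes out only along return_box +y; clear after 60 mm; tilting binds it
- bar_handle (a point): Point to grip on the red block of the lock bar: 40 mm along the bar's +y from its origin, 50 mm above its underside (16 mm below the block's top); pinch the 20 mm width along the bar's x axis. The near keeper's face is 22 mm from the block, the box side 19 mm
- bar_home (a point): Fixed point where the origin of the lock bar lies when the bar is fully home, at return_box (-34, 26, 155) mm
- slate_tile_park: Fixed dark slate tile lying on the bench, 106 x 106 x 8 mm; origin in the middle of its underside. The lock bar is parked on it
- ring_clamp_0: Wooden ring clamp (may be absent): wedge-ended hardwood bar 26 mm wide (its x), 130 mm long (its y), 28 mm high, 80 to 140 g, smooth varnish, the same from either end. Origin in the middle of its underside. Grip across the 26 mm width near the middle.
- ring_clamp_1: Wooden ring clamp (may be absent): wedge-ended hardwood bar 26 mm wide (its x), 130 mm long (its y), 28 mm high, 80 to 140 g, smooth varnish, the same from either end. Origin in the middle of its underside. Grip across the 26 mm width near the middle.
- ring_clamp_2: Wooden ring clamp (may be absent): wedge-ended hardwood bar 26 mm wide (its x), 130 mm long (its y), 28 mm high, 80 to 140 g, smooth varnish, the same from either end. Origin in the middle of its underside. Grip across the 26 mm width near the middle.
- ring_clamp_3: Wooden ring clamp (may be absent): wedge-ended hardwood bar 26 mm wide (its x), 130 mm long (its y), 28 mm high, 80 to 140 g, smooth varnish, the same from either end. Origin in the middle of its underside. Grip across the 26 mm width near the middle.
- tape_case: Bystander: clear oval tape case, 48 x 68 x 22 mm, origin in the middle of its underside; leave alone
- wax_cake: Bystander: yellow round wax cake, 45 mm wide, 17 mm high, origin in the middle of its underside; leave alone
- steel_block: Bystander: plain steel block 48 x 62 x 38 mm, origin in the middle of its underside; leave alone
Things that resemble listed ones, but are neither listed nor needed, are in the scene too. Leave any purple look-alike of the ring_clamp_1 alone.

How it is judged:
By the outcome, as a careful person would: the job done as asked, in the order asked, and still so for the second after the job is handed in, with the robot touching nothing.
Of ring_clamp_0, ring_clamp_1, ring_clamp_2, ring_clamp_3 only 2 to 3 are there at a start; the rules pass over those that are not, and their reading is None.
At some moment in a run one of ring_clamp_0, ring_clamp_1, ring_clamp_2, ring_clamp_3 may be knocked a few centimetres aside while the robot is not near it.
Once in a run the grip may slacken for a moment while it holds something.
It also fails if it takes over 210 s, if anything falls off the work surface, if the arm or the gripper's body presses on something with over 40 N, if the wrist force passes 120 N, or if a joint passes its speed limit or range.

ROBOT

A 6-joint arm with a two-finger parallel gripper is mounted at the origin on a cart in front of the work surface, level with it; the furniture and walls round the work are solid. World frame = base frame: x ahead of the robot, y to its left, z up, the work surface at z = 0. Lengths are in m, angles in degrees, forces in N, time in s.
With the tool pointing down it reaches from about 0.25 to 0.725 m from the base axis. Payload 9.7 kg.
Tool frame: the origin (TCP) lies at the very end of the fingers, on their centre line; the grasp point (between the pads) lies 19 mm behind it; z points along the fingers, y is the line along which they close (so a half turn about z gives the same grasp; the last joint's range is limited). The gripper opens to 85 mm and grips with 20 to 120 N. Pads are 22 mm wide; open, the fingers measure 114 mm over their backs; the gripper's body (76 mm by 85 mm) begins 54 mm behind the grasp point. The pads swing forward as they close: fully open they stand 13 mm farther back than shut.
Start: joints at [-68.354, 4.979, 10.078, 95.1, 0, 90], TCP at [0.203, -0.511, 0.231] pointing down, gripper open.
Joint ranges: [-179.16, 179.16], [-48.56, 103.87], [-65.8, 70.77], [-126.05, 130.52], [-82.76, 87.17], [-180, 180]. Speed limits (degrees/s): [127.2, 127.2, 147.25, 180, 180, 180].

INTERFACE

Orientations are given as [roll, pitch, yaw] about the fixed x, y, z axes, in that order (R = Rz(yaw) Ry(pitch) Rx(roll)).
In Python, from workcell import bot gives the robot as it stands.
- The arm moves only by the tool arm_command, never from a script. Its argument "series" is a list of rows, each a list of 4 numbers: the shift along the tool's x, y, z in m, then the turn about the tool's z in rad. A call has exactly 5 rows; each row is the pose to reach, as a shift and turn from the pose commanded when the call began, along the tool's axes at that moment; what a row does not reach only later rows make up. A row lasts 1/10 s, in which the tool goes at most 50 mm and 8.59 degrees, less where a joint would pass 70% of its speed; a pose out of reach is approached as far as the arm can. A call with a gripper value outside its range is refused whole. "hand" is the finger opening in m, from 0 to 0.0854, set as the call begins (left out, the last holds). The fingers move at their own pace and stop on an object; "grip_force" is the grip in N (left out, the last holds). Time passes only in rows, so rows that repeat a pose let the fingers close, or fill a call up. It gives the time, the measured TCP pose, the force, the opening and the grip force at its end, in the units of the state.
- bot.get_obs(): the state, without advancing time (a new reading comes with each control period).
- bot.camera(name): name is "scene" or "top" or "wrist"; returns a dict with "color" (420x560x3 uint8, blue, green, red), "camera_matrix" (3x3 intrinsics, pixels), "xyz" and "orientation" of the camera in the world; the wrist camera has in their place "T_tool_cam" (4x4, takes a point from camera to tool coordinates, whose origin is the TCP and whose axes are the flange's). Camera axes: x right, y up, looking along -z (the intrinsics and any distortion apply to the point x, -y, -z); pixel columns grow to the right and rows downward; lengths in m; the calibration is good to about 2 mm. A picture is of the moment at which its call begins: read the wrist's pose just before it. There is no depth.
- bot.job_done(): hands the job in; it is judged then, once.
Trained networks look in the newest picture that a camera, given by its name, has taken for a name from the list of things; names that differ only in an ending like _2 or _b are one class to them, and where a whole thing is asked for, a point or a joint stands for the part that bears it (a point fixed in the world has none). Each returns a list of dicts, best first, with "confidence" (0 to 1); they miss things now and then, are a little off and sometimes report something else, mostly with a low value. They report only what shows in the picture. A call takes as long as a camera call. They do not tell look-alikes from the thing itself.
- bot.find_in(camera, target): "location" ([column, row] in pixels, amid what is visible of it).
- bot.mark_of(camera, target): "location" ([column, row] in pixels: a listed point, or the origin of a listed thing).
The state is a dict: "time": time; "q": joint angles; "qd": joint speeds; "joint_efforts": joint torques, N m; "ee_pos": TCP position; "tcp_rot": TCP orientation; "wrist_force": force on the tool from outside, world axes, zero at the start; "torque": the same for the moment, N m; "opening": finger opening in m; "grasp_force": force on a finger pad.
Only numpy, scipy, OpenCV 4.12 (cv2) and the standard library are available. Lean on these libraries where they do the work, as an engineer would, in place of code of your own. Each camera call takes 0.05 s, during which the arm holds its last target. There are 200 camera calls.

## Working session

There is one attempt and no reset: what is moved stays moved. The work goes in short steps, Python scripts to look and compute and a tool call to move; the robot and the scene stay as the last step left them, time stands still between calls to the robot, and variables do not carry over. Pictures are saved under pics/ and viewed, at most 14 in all, crops included, and the job is handed in when it is done.

Besides the shell and the picture viewer there is one more tool, called after "Emit:" by a JSON object that holds its "op" and its "data", one argument or row to a line. arm_command: Moves the arm, as the interface text tells. Its arguments: {"type":"object","properties":{"series":{"type":"array"},"hand":{"type":"number"},"grip_force":{"type":"number"}},"required":["series"]}

```bash
ls; mkdir -p pics
cat > h.py <<'E'
import numpy as np, cv2, json
from workcell import bot
from scipy.spatial.transform import Rotation as R
def campose(name,c,obs=None):
    K=np.array(c["camera_matrix"])
    if "T_tool_cam" in c:
        T=np.eye(4);T[:3,:3]=R.from_euler('xyz',obs["tcp_rot"],degrees=True).as_matrix();T[:3,3]=obs["ee_pos"]
        T=T@np.array(c["T_tool_cam"]);return K,T[:3,:3],T[:3,3]
    o=np.array(c["orientation"])
    Rm=o if o.shape==(3,3) else R.from_euler('xyz',o,degrees=True).as_matrix()
    return K,Rm,np.array(c["xyz"])
def ray(px,z,cam):
    K,Rm,p=cam
    d=np.linalg.inv(K)@[px[0],px[1],1]; d=Rm@[d[0],-d[1],-d[2]]
    return p+d*(z-p[2])/d[2]
def proj(P,cam):
    K,Rm,p=cam
    q=Rm.T@(np.array(P)-p); q=K@[q[0],-q[1],-q[2]]; return q[:2]/q[2]
def look(name):
    o=bot.get_obs(); c=bot.camera(name); return c,campose(name,c,o),o
E
python3 - <<'E'
from h import *
o=bot.get_obs();print({k:np.round(v,3) for k,v in o.items()})
for n in ["scene","top"]:
    c,cam,_=look(n); cv2.imwrite(f"pics/{n}0.png",c["color"]); print(n,{k:v for k,v in c.items() if k!="color"})
    for t in ["ring_clamp_0","lock_bar","slate_tile_park","tape_case","wax_cake","steel_block","bar_handle","bar_home","return_box","lane_mouth","chute_edge","flap_hinge"]:
        for f in (["find","mark"] if t in("ring_clamp_0","lock_bar") else ["mark"]):
            r=(bot.find_in if f=="find" else bot.mark_of)(n,t)
            print(n,f,t,[(np.round(x["location"]).astype(int).tolist(),round(x["confidence"],2)) for x in r])
E
```

```text
pics
{'time': np.float64(0.0), 'q': array([-6.8355e+01,  5.0110e+00,  1.0034e+01,  9.5099e+01, -1.0000e-03,
        9.0000e+01]), 'qd': array([-0.113,  0.058, -0.023,  0.012, -0.06 , -0.006]), 'joint_efforts': array([-1.0000e-03, -5.2039e+01,  4.6481e+01,  1.6000e-02, -0.0000e+00,
       -0.0000e+00]), 'ee_pos': array([ 0.203, -0.511,  0.231]), 'tcp_rot': array([-1.79924e+02,  1.00000e-03,  2.16450e+01]), 'wrist_force': array([ 0.077, -0.662, -0.207]), 'torque': array([ 0.032,  0.045, -0.051]), 'grasp_force': np.float64(0.0), 'opening': np.float64(0.085)}
scene {'camera_matrix': array([[529.25729741,   0.        , 273.20991842],
       [  0.        , 529.25729741, 205.17458977],
       [  0.        ,   0.        ,   1.        ]]), 'xyz': array([-0.82155537,  0.54501075,  0.82496406]), 'orientation': array([  63.97570663,    1.0421631 , -119.13004412])}
scene find ring_clamp_0 [([371, 204], 0.89), ([326, 222], 0.88), ([304, 224], 0.7), ([160, 211], 0.29)]
scene mark ring_clamp_0 [([304, 229], 0.85), ([149, 219], 0.74), ([368, 210], 0.57), ([325, 230], 0.55)]
scene find lock_bar [([162
[... 995 characters left out ...]
06], 0.57)]
top mark ring_clamp_0 [([398, 208], 0.82), ([338, 215], 0.63), ([281, 226], 0.61), ([313, 208], 0.53)]
top find lock_bar [([176, 194], 0.79)]
top mark lock_bar [([175, 191], 0.76), ([274, 188], 0.58), ([369, 252], 0.19)]
top mark slate_tile_park [([272, 190], 0.8)]
top mark tape_case [([153, 223], 0.7)]
top mark wax_cake [([232, 226], 0.47), ([274, 188], 0.43)]
top mark steel_block [([367, 251], 0.7), ([176, 196], 0.52)]
top mark bar_handle [([175, 193], 0.47)]
top mark bar_home [([177, 193], 0.59)]
top mark return_box [([176, 194], 0.79), ([172, 183], 0.73)]
top mark lane_mouth [([187, 180], 0.76)]
top mark chute_edge [([170, 184], 0.92)]
top mark flap_hinge [([161, 178], 0.84)]
```

Run:
```python
import cv2
t=cv2.imread("pics/top0.png");cv2.imwrite("pics/top_crop.png",cv2.resize(t[130:290,100:440],(800,376),interpolation=cv2.INTER_CUBIC))
s=cv2.imread("pics/scene0.png");cv2.imwrite("pics/scene_crop.png",cv2.resize(s[140:330,60:440],(800,400),interpolation=cv2.INTER_CUBIC))
```

```text
(no output)
```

View pics/top_crop.png

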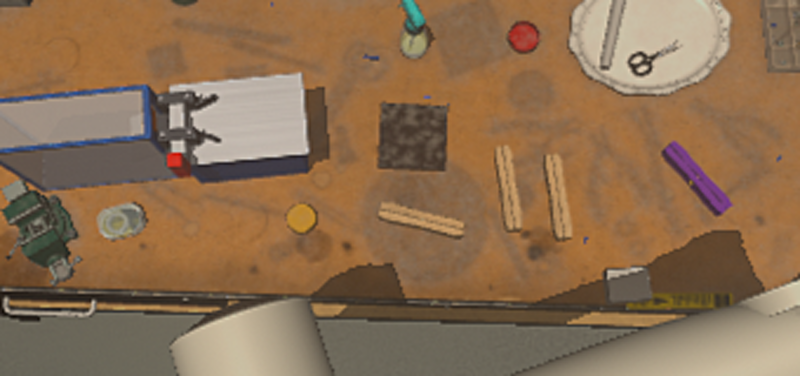

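View pics/scene_crop.png

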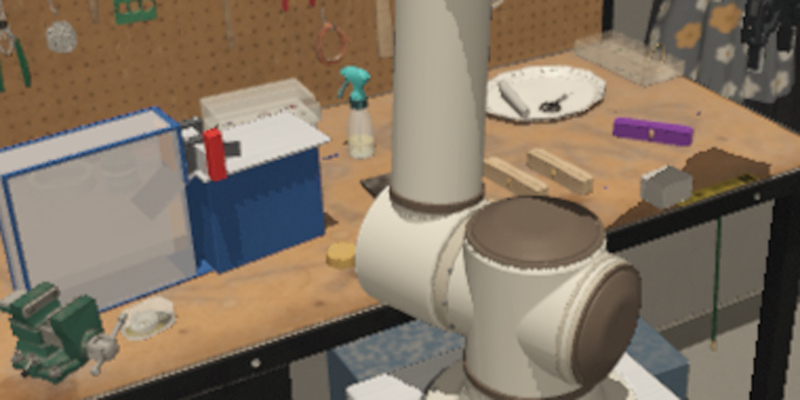

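Top view, in full-image pixels: the tan clamps are at (279,223), (316,210) and (337,213). The purple look-alike at (396,206) is to be left alone. The bar's red block is at about (175,199) and the slate tile at (275,188). Next I'll work out world positions.

Run:
```python
from h import *
from scipy.optimize import least_squares
c,cam,_=look("top")
f=lambda x,y:(100+x/2.353,130+y/2.353)
for n,a,b in [("A",(380,207),(463,231)),("B",(503,148),(514,229)),("C",(551,156),(564,238)),("purple",(672,146),(725,210))]:
    p,q=ray(f(*a),.028,cam),ray(f(*b),.028,cam);d=q-p
    print(n,np.round((p+q)/2,3),"len",round(np.linalg.norm(d),3),"dir",np.degrees(np.arctan2(d[1],d[0])).round(1))
for n,a,z in [("tile",(413,136),.008),("steel",(627,285),.038),("wax",(302,218),.017),("tape",(121,222),.022),("purple",(697,178),.028)]: print(n,np.round(ray(f(*a),z,cam),3))
pts=[((-60,0,155),(187,180)),((-18,0,155),(170,184)),((3,0,213),(161,178)),((-208,-60,155),f(303,73)),((-208,60,155),f(308,157)),((-34+0,76,221),f(175,158))]
def res(v):
    r=R.from_euler('z',v[2]).as_matrix()
    return np.concatenate([proj(r@np.array(P)/1000+[v[0],v[1],0],cam)-u for P,u in pts])
s=least_squares(res,[.5,.2,1.57],loss='soft_l1')
s=min([least_squares(res,[.5,.2,1.57],loss='soft_l1'),least_squares(res,[.5,.2,-1.57],loss='soft_l1')],key=lambda s:s.cost)
print(s.x,np.degrees(s.x[2]),s.cost,np.round(s.fun.reshape(-1,2),1))
```

```text
A [ 0.402 -0.134  0.028] len 0.13 dir -104.6
B [ 0.454 -0.265  0.028] len 0.127 dir -171.9
C [ 0.443 -0.339  0.028] len 0.128 dir -171.2
purple [ 0.479 -0.552  0.028] len 0.124 dir -141.7
tile [ 0.537 -0.118  0.008]
steel [ 0.311 -0.439  0.038]
wax [0.4   0.046 0.017]
tape [0.385 0.319 0.022]
purple [ 0.478 -0.55   0.028]
[0.50146456 0.24076161 1.67786701] 96.13469813351973 7.018303987076604 [[-1.7  1.5]
 [ 2.6 -1.6]
 [ 0.8 -0.3]
 [ 0.1  0.1]
 [-0.1 -1.1]
 [-0.9  2.2]]
```

Emit:
{"op": "arm_command", "data": {
  "series": [
    [0.02,-0.024,-0.03,0],
    [0.05,-0.06,-0.06,0],
    [0.08,-0.097,-0.09,0],
    [0.11,-0.134,-0.11,0],
    [0.14,-0.17,-0.12,0]
  ]
}}

```text
time: 2.05
ee_pos: [0.2671, -0.3104, 0.3501]
tcp_rot: [179.9, -0.0, 21.6]
wrist_force: [0.8, 0.1, 0.0]
opening: 0.0851
grasp_force: 0.0
```

Emit:
{"op": "arm_command", "data": {
  "series": [
    [0.028,-0.034,0,0],
    [0.056,-0.068,0,0],
    [0.084,-0.102,0,0],
    [0.112,-0.136,0,0],
    [0.14,-0.17,-0.01,0]
  ]
}}

```text
time: 2.55
ee_pos: [0.3342, -0.1004, 0.358]
tcp_rot: [-180.0, 0.0, 21.6]
wrist_force: [0.5, -0.0, 0.0]
opening: 0.0854
grasp_force: 0.0
```

Emit:
{"op": "arm_command", "data": {
  "series": [
    [0.03,-0.036,0,0.06],
    [0.06,-0.072,0,0.13],
    [0.09,-0.108,0,0.2],
    [0.115,-0.139,0,0.25],
    [0.128,-0.155,0,0.273]
  ]
}}

```text
time: 3.05
ee_pos: [0.4006, 0.0637, 0.3581]
tcp_rot: [-178.7, 0.0, 8.3]
wrist_force: [-0.5, 0.1, -0.2]
opening: 0.0852
grasp_force: 0.0
```

Run:
```python
from h import *
c,cam,o=look("wrist"); cv2.imwrite("pics/w1.png",c["color"])
print(c["camera_matrix"][0],c["T_tool_cam"],o["time"],o["ee_pos"],o["tcp_rot"],o["q"])
for t in ["bar_handle","bar_home","lane_mouth","chute_edge","flap_hinge","slate_tile_park","lock_bar","return_box"]:
    print(t,[(np.round(x["location"]).astype(int).tolist(),round(x["confidence"],2)) for x in bot.mark_of("wrist",t)])
```

```text
[346.05569465   0.         279.52341879] [[-6.05834509e-04  9.58018298e-01  2.86706426e-01  7.26789816e-02]
 [ 9.99999721e-01  7.05502453e-04 -2.44326292e-04  6.42178502e-04]
 [-4.36341145e-04  2.86706198e-01 -9.58018458e-01 -1.41495074e-01]
 [ 0.00000000e+00  0.00000000e+00  0.00000000e+00  1.00000000e+00]] 3.05 [0.40057017 0.06370975 0.35814501] [-1.78727121e+02  3.17316829e-02  8.30015614e+00] [  8.14277383  -9.40504181  10.78304915 110.22331949   1.27278711
 179.84257887]
bar_handle [([130, 125], 0.84), ([133, 47], 0.16)]
bar_home [([149, 76], 0.73)]
lane_mouth [([170, 50], 0.77), ([521, 150], 0.17)]
chute_edge [([131, 45], 0.89)]
flap_hinge [([66, 38], 0.64)]
slate_tile_park [([429, 73], 0.8)]
lock_bar [([149, 80], 0.75)]
return_box [([165, 63], 0.79), ([171, 48], 0.57), ([293, 157], 0.32)]
```

View pics/w1.png

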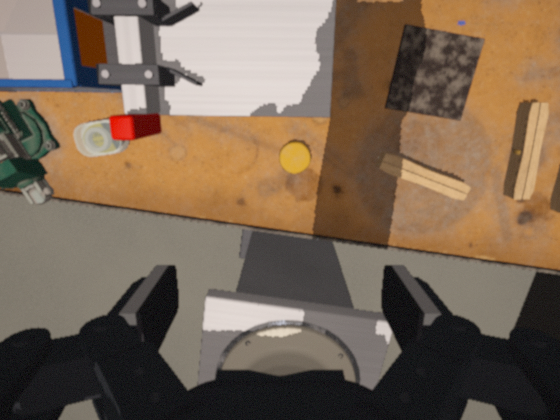

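The wrist view shows the shelf, whose near right corner is at (331,117), the red block at (135,127), the tile at (435,73), and clamps at (425,177) and (533,150). q6 is at its limit, so I'll grip with the tool turned half way round (yaw ≈ 186°).

```bash
cat >> h.py <<'E'
from scipy.optimize import least_squares
def fitbox(pts,cam,v0=(.501,.241,1.678)):
    def res(v):
        r=R.from_euler('z',v[2]).as_matrix()
        return np.concatenate([proj(r@np.array(P)/1000+[v[0],v[1],0],cam)-np.array(u) for P,u in pts])
    s=least_squares(res,v0,loss='soft_l1'); return s.x,np.round(s.fun.reshape(-1,2),1)
E
python3 - <<'E'
from h import *
c,cam,o=look("wrist")
pts=[((-34,66,205),(130,125)),((-34,26,155),(149,76)),((-60,0,155),(170,50)),((-18,0,155),(131,45)),((3,0,213),(66,38)),((-208,60,155),(331,117)),((-100,60,155),(228,116))]
for k in (pts,pts[:6],):
    x,f=fitbox(k,cam); print(x,np.degrees(x[2]),f.tolist())
a,b=ray((165,115),.155,cam),ray((331,117),.155,cam);print(a,b,np.degrees(np.arctan2(*(a-b)[1::-1])))
# tile corners
P=[ray(p,.008,cam) for p in [(404,25),(484,37),(467,119),(386,106)]]
print("tile",np.mean(P,0),[np.round(np.linalg.norm(P[i]-P[i-1]),3) for i in range(4)],[np.degrees(np.arctan2(*(P[i]-P[i-1])[1::-1])).round(1) for i in range(4)])
E
```

```text
[0.49723787 0.23636738 1.69876144] 97.33186114493323 [[0.4, 0.0], [-0.7, 2.3], [3.5, -1.5], [-2.7, 3.3], [1.8, -1.1], [0.0, -0.2], [-8.5, -0.1]]
[0.4972085  0.23668257 1.69872596] 97.32982826976986 [[-0.0, -0.0], [-1.0, 2.3], [3.1, -1.5], [-3.0, 3.3], [1.4, -1.1], [-0.3, -0.2]]
[0.44419294 0.18228172 0.155     ] [0.46410328 0.02241724 0.155     ] 97.09935282932808
tile [ 0.53463782 -0.12224531  0.008     ] [np.float64(0.1), np.float64(0.104), np.float64(0.102), np.float64(0.113)] [np.float64(-0.4), np.float64(-90.2), np.float64(-175.6), np.float64(89.0)]
```

Emit:
{"op": "arm_command", "data": {
  "series": [
    [0,0,0,-0.12],
    [0,0,0,-0.27],
    [0,0,0,-0.42],
    [0,0,0,-0.57],
    [0,0,0,-0.72]
  ]
}}

```text
time: 4.05
ee_pos: [0.3999, 0.0606, 0.3586]
tcp_rot: [-179.1, -0.8, 49.4]
wrist_force: [-0.3, 0.1, 0.6]
opening: 0.0858
grasp_force: 0.0
```

Emit:
{"op": "arm_command", "data": {
  "series": [
    [0,0,0,-0.14],
    [0,0,0,-0.29],
    [0,0,0,-0.44],
    [0,0,0,-0.59],
    [0,0,0,-0.74]
  ]
}}

```text
time: 4.55
ee_pos: [0.3999, 0.0607, 0.3586]
tcp_rot: [-179.9, -1.2, 91.8]
wrist_force: [-0.2, 0.6, -1.5]
opening: 0.0856
grasp_force: 0.0
```

Emit:
{"op": "arm_command", "data": {
  "series": [
    [0,0,0,-0.14],
    [0,0,0,-0.29],
    [0,0,0,-0.44],
    [0,0,0,-0.59],
    [0,0,0,-0.74]
  ]
}}

```text
time: 5.05
ee_pos: [0.3999, 0.0607, 0.3586]
tcp_rot: [179.3, -1.0, 134.2]
wrist_force: [0.7, -0.5, 0.3]
opening: 0.0852
grasp_force: 0.0
```

Emit:
{"op": "arm_command", "data": {
  "series": [
    [0,0,0,-0.14],
    [0,0,0,-0.29],
    [0,0,0,-0.44],
    [0,0,0,-0.59],
    [0,0,0,-0.72]
  ]
}}

```text
time: 5.55
ee_pos: [0.3999, 0.0607, 0.3586]
tcp_rot: [178.8, -0.3, 175.5]
wrist_force: [0.5, 0.5, -0.6]
opening: 0.0853
grasp_force: 0.0
```

Emit:
{"op": "arm_command", "data": {
  "series": [
    [0,0,0,-0.11],
    [0,0,0,-0.21],
    [0,0,0,-0.221],
    [0,0,0,-0.221],
    [0,0,0,-0.221]
  ]
}}

```text
time: 6.05
ee_pos: [0.4, 0.0609, 0.3585]
tcp_rot: [178.8, -0.0, -172.3]
wrist_force: [-0.1, -0.1, -0.5]
opening: 0.0855
grasp_force: 0.0
```

Emit:
{"op": "arm_command", "data": {
  "series": [
    [-0.01,0.03,0.01,0],
    [-0.02,0.065,0.03,0],
    [-0.035,0.1,0.045,0],
    [-0.042,0.124,0.055,0],
    [-0.042,0.124,0.055,0]
  ],
  "hand": 0.03
}}

```text
time: 6.55
ee_pos: [0.4244, 0.1929, 0.3039]
tcp_rot: [178.8, -0.2, -172.1]
wrist_force: [-0.4, -1.1, -0.1]
opening: 0.0302
grasp_force: 0.0
```

Emit:
{"op": "arm_command", "data": {
  "series": [
    [0,0,0,0],
    [0,0,0,0],
    [0,0,0,0],
    [0,0,0,0],
    [0,0,0,0]
  ]
}}

```text
time: 7.05
ee_pos: [0.4247, 0.1902, 0.3065]
tcp_rot: [178.8, 0.0, -172.2]
wrist_force: [-0.6, 0.4, -0.3]
opening: 0.0301
grasp_force: 0.0
```

Run:
```python
from h import *
c,cam,o=look("wrist"); cv2.imwrite("pics/w2.png",c["color"])
print(o["time"],o["ee_pos"],o["tcp_rot"],o["q"],o["opening"])
for t in ["bar_handle","bar_home","lane_mouth","chute_edge","flap_hinge","lock_bar"]:
    print(t,[(np.round(x["location"]).astype(int).tolist(),round(x["confidence"],2)) for x in bot.mark_of("wrist",t)])
```

```text
7.05 [0.42468274 0.19021399 0.30645669] [ 1.78770177e+02  1.76896276e-02 -1.72226946e+02] [ 23.40504459  -4.52383769   9.05508563 103.23045625   1.17956162
  15.63538771] 0.030146129551906296
bar_handle [([290, 219], 0.92)]
bar_home [([287, 242], 0.74)]
lane_mouth [([252, 271], 0.8)]
chute_edge [([301, 270], 0.92)]
flap_hinge []
lock_bar [([286, 244], 0.85)]
```

View pics/w2.png

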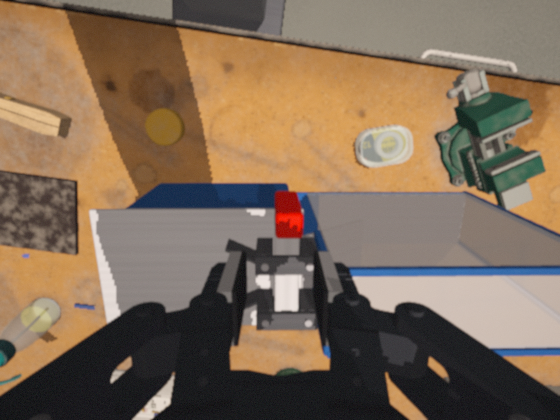

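Here the red block is at (288,215), just ahead of the fingers. The near shelf corner is at (92,210), and both keepers show between the fingers.

Run:
```python
from h import *
c,cam,o=look("wrist")
pts=[((-34,66,205),(290,219)),((-34,26,155),(286.5,243)),((-60,0,155),(252,271)),((-18,0,155),(301,270)),((-208,60,155),(92,210))]
x,f=fitbox(pts,cam); print(x,np.degrees(x[2]),f.tolist())
a,b=ray((92,210),.155,cam),ray((215,206.5),.155,cam);print(a,b,np.degrees(np.arctan2(*(b-a)[1::-1])))
r=R.from_euler('z',x[2]).as_matrix()
g=r@[-.034,.069,0]+[x[0],x[1],0]; Rt=R.from_euler('xyz',o["tcp_rot"],degrees=True).as_matrix()
print("grip",g,"block top ctr",ray((289,222),.221,cam), "delta tool to TCP z=.188",Rt.T@(np.array([g[0],g[1],.188])-o["ee_pos"]))
```

```text
[0.49514577 0.2433393  1.70654824] 97.77801150067486 [[-0.7, 1.5], [-0.2, 0.9], [6.3, -1.0], [2.3, -0.5], [-4.1, -0.5]]
[0.46381671 0.0326685  0.155     ] [0.44674827 0.13880629 0.155     ] 99.13574547426563
grip [0.43138199 0.20031397 0.        ] block top ctr [0.43009062 0.1990862  0.221     ] delta tool to TCP z=.188 [-0.00810172  0.0061206   0.11823833]
```

Emit:
{"op": "arm_command", "data": {
  "series": [
    [-0.004,0.004,0.02,0],
    [-0.007,0.006,0.04,0],
    [-0.007,0.006,0.055,0],
    [-0.007,0.006,0.068,0],
    [-0.007,0.006,0.075,0]
  ],
  "hand": 0.028
}}

```text
time: 7.95
ee_pos: [0.4301, 0.1991, 0.2301]
tcp_rot: [178.8, -0.1, -172.2]
wrist_force: [0.1, -0.6, -0.8]
opening: 0.0279
grasp_force: 0.0
```

Emit:
{"op": "arm_command", "data": {
  "series": [
    [0,0,0.01,0],
    [0,0,0.02,0],
    [0,0,0.03,0],
    [0,0,0.038,0],
    [0,0,0.042,0]
  ]
}}

```text
time: 8.45
ee_pos: [0.4301, 0.1999, 0.1883]
tcp_rot: [178.8, -0.1, -172.2]
wrist_force: [-0.5, 0.5, -0.2]
opening: 0.0278
grasp_force: 0.0
```

Run:
```python
from h import *
c,cam,o=look("wrist"); cv2.imwrite("pics/w3.png",c["color"][150:420,150:430])
print(o["time"],o["ee_pos"],o["tcp_rot"],o["wrist_force"])
```

```text
8.45 [0.43012024 0.19994855 0.18832826] [ 1.78791708e+02 -6.23048080e-02 -1.72170826e+02] [-0.52784291  0.54053012 -0.16012172]
```

View pics/w3.png

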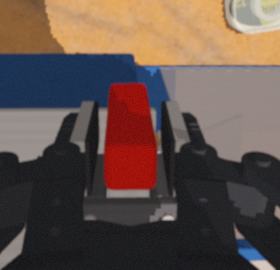

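The red block sits centred between the fingers. I'll close on it and draw the bar out.

Emit:
{"op": "arm_command", "data": {
  "series": [
    [0,0,0,0],
    [0,0,0,0],
    [0,0,0,0],
    [0,0,0,0],
    [0,0,0,0]
  ],
  "hand": 0.01,
  "grip_force": 60
}}

```text
time: 9.0
ee_pos: [0.4304, 0.2, 0.1893]
tcp_rot: [178.8, -0.0, -172.2]
wrist_force: [-0.1, 0.4, -1.8]
opening: 0.0192
grasp_force: 58.6
```

Emit:
{"op": "arm_command", "data": {
  "series": [
    [0,0,0,0],
    [0.002,0,0,0],
    [0.005,0,0,0],
    [0.009,0,0,0],
    [0.013,0,0,0]
  ]
}}

```text
time: 9.5
ee_pos: [0.417, 0.1982, 0.1893]
tcp_rot: [178.8, -0.0, -172.2]
wrist_force: [0.3, -0.3, -1.7]
opening: 0.0187
grasp_force: 58.6
```

Emit:
{"op": "arm_command", "data": {
  "series": [
    [0.005,0,0,0],
    [0.01,0,0,0],
    [0.015,0,0,0],
    [0.02,0,0,0],
    [0.025,0,0,0]
  ]
}}

```text
time: 10.0
ee_pos: [0.3922, 0.1948, 0.1893]
tcp_rot: [178.8, -0.0, -172.2]
wrist_force: [1.0, -0.1, -0.9]
opening: 0.0189
grasp_force: 58.6
```

Emit:
{"op": "arm_command", "data": {
  "series": [
    [0.007,0,0,0],
    [0.014,0,0,0],
    [0.021,0,0,0],
    [0.028,0,0,0],
    [0.035,0,0,0]
  ]
}}

```text
time: 10.5
ee_pos: [0.3574, 0.19, 0.1893]
tcp_rot: [178.8, -0.0, -172.2]
wrist_force: [-0.7, -0.7, -1.1]
opening: 0.0191
grasp_force: 58.6
```

Emit:
{"op": "arm_command", "data": {
  "series": [
    [0.008,0,0,0],
    [0.016,0,0,0],
    [0.025,0,-0.001,0],
    [0.03,0,-0.003,0],
    [0.032,0,-0.006,0]
  ]
}}

```text
time: 11.0
ee_pos: [0.3258, 0.1856, 0.1956]
tcp_rot: [178.8, -0.0, -172.2]
wrist_force: [-0.2, 0.1, -1.7]
opening: 0.0192
grasp_force: 58.6
```

Run:
```python
from h import *
c,cam,o=look("wrist"); cv2.imwrite("pics/w4.png",c["color"])
print(o["time"],o["ee_pos"],o["tcp_rot"],o["q"],o["wrist_force"],o["opening"])
for t in ["slate_tile_park","ring_clamp_0","lock_bar"]:
    print(t,[(np.round(x["location"]).astype(int).tolist(),round(x["confidence"],2)) for x in bot.mark_of("wrist",t)])
```

```text
11.0 [0.32580351 0.18556137 0.19560208] [ 1.78770605e+02 -4.23122438e-04 -1.72155888e+02] [ 28.79086126 -20.00310202 -16.2396159   93.32431341   1.14828847
  20.9511547 ] [-0.20917452  0.07193294 -1.70856894] 0.019228681115968586
slate_tile_park []
ring_clamp_0 [([304, 330], 0.73)]
lock_bar [([279, 310], 0.95)]
```

View pics/w4.png

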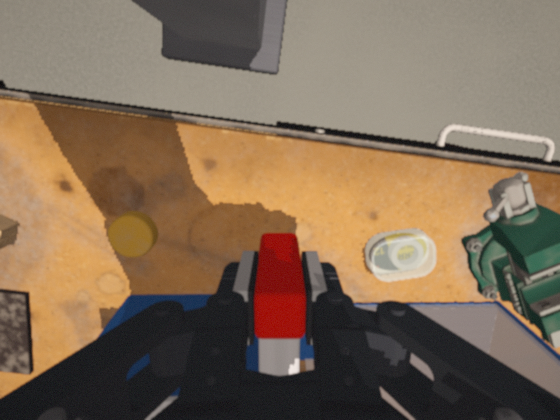

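The bar is clear of the channel and held level. I'll raise it and carry it towards the tile.

Emit:
{"op": "arm_command", "data": {
  "series": [
    [0,0,-0.012,0],
    [0,-0.015,-0.03,0],
    [0,-0.035,-0.05,0],
    [-0.005,-0.065,-0.068,0],
    [-0.02,-0.1,-0.068,0]
  ]
}}

```text
time: 11.7
ee_pos: [0.3605, 0.0873, 0.2645]
tcp_rot: [178.7, 0.2, -172.1]
wrist_force: [1.2, 0.6, -1.4]
opening: 0.0192
grasp_force: 59.0
```

Emit:
{"op": "arm_command", "data": {
  "series": [
    [-0.015,-0.03,0,0],
    [-0.03,-0.055,0,0],
    [-0.045,-0.08,0,0],
    [-0.057,-0.098,0,0],
    [-0.057,-0.098,0,0]
  ]
}}

```text
time: 12.2
ee_pos: [0.4311, -0.0032, 0.2589]
tcp_rot: [178.8, -0.1, -172.3]
wrist_force: [-0.8, 0.2, -1.6]
opening: 0.0193
grasp_force: 59.0
```

Run:
```python
from h import *
c,cam,o=look("wrist"); cv2.imwrite("pics/w5.png",c["color"])
print(o["time"],o["ee_pos"],o["tcp_rot"],o["q"],o["wrist_force"],o["opening"])
for t in ["slate_tile_park","ring_clamp_0","lock_bar"]:
    r=bot.mark_of("wrist",t)
    print(t,[(np.round(x["location"]).astype(int).tolist(),round(x["confidence"],2),ray(x["location"],0,cam).round(3).tolist()) for x in r])
```

```text
12.2 [ 0.43109463 -0.00315097  0.25889986] [ 1.78792502e+02 -6.41449388e-02 -1.72322934e+02] [ -1.20090512 -10.18980654  -1.43305693  99.006506     1.18312971
  -8.87987383] [-0.81436993  0.21918697 -1.55500245] 0.01931015441550823
slate_tile_park [([173, 238], 0.65, [0.535, -0.117, 0.0]), ([166, 127], 0.4, [0.401, -0.132, 0.0])]
ring_clamp_0 [([49, 159], 0.88, [0.455, -0.262, 0.0]), ([165, 128], 0.78, [0.403, -0.132, 0.0])]
lock_bar [([280, 311], 0.69, [0.621, 0.028, 0.0])]
```

View pics/w5.png

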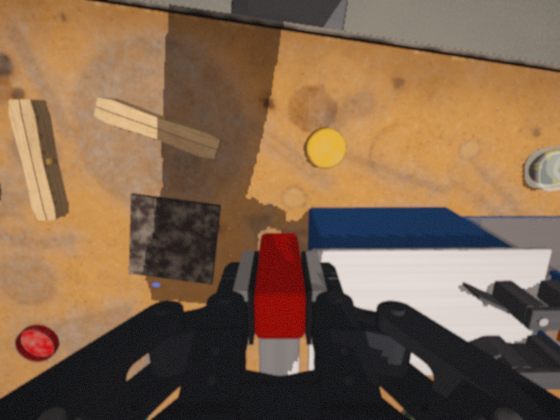

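Emit:
{"op": "arm_command", "data": {
  "series": [
    [-0.012,-0.02,0,0.12],
    [-0.027,-0.045,0,0.27],
    [-0.042,-0.07,0,0.42],
    [-0.054,-0.09,0,0.57],
    [-0.059,-0.097,0,0.72]
  ]
}}

```text
time: 12.9
ee_pos: [0.5021, -0.09, 0.2568]
tcp_rot: [179.1, -0.8, 146.2]
wrist_force: [-1.3, 0.2, -2.1]
opening: 0.019
grasp_force: 59.1
```

Emit:
{"op": "arm_command", "data": {
  "series": [
    [0,0,0.02,0.1],
    [0,0,0.05,0.18],
    [0,0,0.08,0.2],
    [0,0,0.11,0.2],
    [0,0,0.13,0.2]
  ]
}}

```text
time: 13.4
ee_pos: [0.5001, -0.0856, 0.1252]
tcp_rot: [179.3, -1.1, 135.2]
wrist_force: [0.3, 0.6, -1.7]
opening: 0.0193
grasp_force: 59.1
```

Run:
```python
from h import *
c,cam,o=look("wrist"); cv2.imwrite("pics/w6.png",c["color"])
Rt=R.from_euler('xyz',o["tcp_rot"],degrees=True).as_matrix()
print(o["time"],o["ee_pos"],o["tcp_rot"],o["opening"],Rt.T@(np.array([.505,-.088,.045])-o["ee_pos"]))
```

```text
13.4 [ 0.50012175 -0.08561054  0.1252393 ] [179.31550635  -1.05975324 135.1919766 ] 0.01930317652692871 [-0.00662807  0.00078522  0.08014552]
```

Emit:
{"op": "arm_command", "data": {
  "series": [
    [-0.003,0.001,0.02,0],
    [-0.006,0.001,0.038,0],
    [-0.0065,0.001,0.052,0],
    [-0.0065,0.001,0.064,0],
    [-0.0065,0.001,0.072,0]
  ]
}}

```text
time: 13.95
ee_pos: [0.506, -0.0887, 0.0544]
tcp_rot: [179.3, -1.0, 135.1]
wrist_force: [0.4, -0.7, -2.0]
opening: 0.0193
grasp_force: 59.2
```

Emit:
{"op": "arm_command", "data": {
  "series": [
    [0,0,0.003,0],
    [0,0,0.006,0],
    [0,0,0.008,0],
    [0,0,0.009,0],
    [0,0,0.009,0]
  ]
}}

```text
time: 14.45
ee_pos: [0.5062, -0.089, 0.046]
tcp_rot: [179.3, -1.0, 135.1]
wrist_force: [-0.6, -0.2, -0.8]
opening: 0.0191
grasp_force: 59.2
```

Emit:
{"op": "arm_command", "data": {
  "series": [
    [0,0,0.001,0],
    [0,0,0.002,0],
    [0,0,0.003,0],
    [0,0,0.003,0],
    [0,0,0.003,0]
  ]
}}

```text
time: 14.95
ee_pos: [0.5062, -0.0889, 0.043]
tcp_rot: [179.3, -1.0, 135.1]
wrist_force: [0.5, 1.0, -0.7]
opening: 0.0194
grasp_force: 59.5
```

Emit:
{"op": "arm_command", "data": {
  "series": [
    [0,0,0,0],
    [0,0,0,0],
    [0,0,0,0],
    [0,0,0,0],
    [0,0,0,0]
  ],
  "hand": 0.035
}}

```text
time: 15.45
ee_pos: [0.5061, -0.0888, 0.0429]
tcp_rot: [179.3, -1.0, 135.1]
wrist_force: [0.2, 0.5, 0.1]
opening: 0.035
grasp_force: 0.0
```

Emit:
{"op": "arm_command", "data": {
  "series": [
    [0,0,-0.01,0],
    [0,0,-0.03,0],
    [0,0,-0.06,0],
    [0,0,-0.09,0],
    [0,0,-0.12,0]
  ]
}}

```text
time: 15.95
ee_pos: [0.5064, -0.0914, 0.1649]
tcp_rot: [179.3, -1.0, 135.1]
wrist_force: [0.1, -0.2, -0.8]
opening: 0.0348
grasp_force: 0.0
```

Emit:
{"op": "arm_command", "data": {
  "series": [
    [0,0,-0.04,0],
    [0,0,-0.08,0],
    [0,0,-0.11,0],
    [0,0,-0.13,0],
    [0,0,-0.13,0]
  ]
}}

```text
time: 16.45
ee_pos: [0.5075, -0.0943, 0.2965]
tcp_rot: [179.1, -0.7, 135.1]
wrist_force: [-0.1, 0.4, -0.8]
opening: 0.0349
grasp_force: 0.0
```

Run:
```python
from h import *
c,cam,o=look("wrist"); cv2.imwrite("pics/w7.png",c["color"])
print(o["time"],o["ee_pos"],o["tcp_rot"],o["q"],o["opening"])
for t in ["slate_tile_park","ring_clamp_0","lock_bar"]:
    r=bot.mark_of("wrist",t)
    print(t,[(np.round(x["location"]).astype(int).tolist(),round(x["confidence"],2),ray(x["location"],0,cam).round(3).tolist()) for x in r])
```

```text
16.45 [ 0.50746077 -0.09431669  0.29651369] [179.11157757  -0.74046314 135.1177061 ] [-11.16381386   2.44335454  14.77155955 102.45088261   1.14999494
  33.72298982] 0.034919269064761616
slate_tile_park [([280, 192], 0.8, [0.536, -0.117, 0.0])]
ring_clamp_0 [([196, 128], 0.97, [0.405, -0.134, 0.0]), ([47, 365], 0.92, [0.478, -0.553, 0.0]), ([160, 226], 0.82, [0.456, -0.262, 0.0])]
lock_bar [([278, 194], 0.8, [0.536, -0.121, 0.0])]
```

View pics/w7.png

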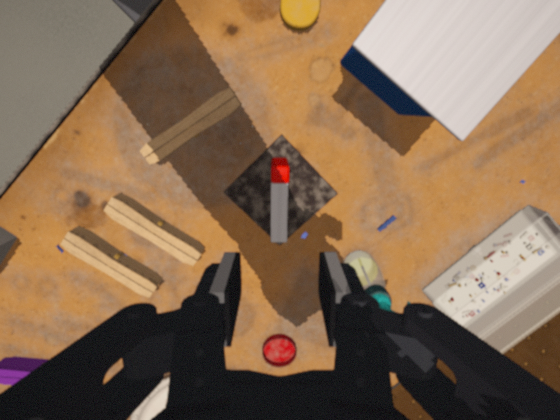

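The bar stands upright on the tile, with its red block at (280,170). Clamps A (190,127), B (153,230) and C (110,265) are in view, and the purple one is at (20,372).

```bash
cat >> h.py <<'E'
def mv(o,x,y,z,yaw=None):
    Rt=R.from_euler('xyz',o["tcp_rot"],degrees=True).as_matrix()
    d=Rt.T@(np.array([x,y,z])-o["ee_pos"]); t=0 if yaw is None else np.radians((o["tcp_rot"][2]-yaw+180)%360-180)
    print("MOVE",np.round(d,4),"turn",round(t,3))
def clampfit(cam,guess,img):
    # silhouette of tan wood (colour) near guess px -> rect of top outline
    pass
E
python3 - <<'E'
from h import *
c,cam,o=look("wrist")
for n,a,b in [("A",(146,156),(236,97)),("B",(108,201),(199,260)),("C",(66,236),(155,292))]:
    p,q=ray(a,.020,cam),ray(b,.020,cam);d=q-p
    print(n,np.round((p+q)/2,3),"len",round(np.linalg.norm(d),3),"dir",np.degrees(np.arctan2(d[1],d[0])).round(1))
print(proj([.536,-.12,.0],cam))
mv(o,.404,-.133,.15,75)
E
```

```text
A [ 0.4   -0.132  0.02 ] len 0.128 dir 76.6
B [ 0.453 -0.26   0.02 ] len 0.133 dir 8.4
C [ 0.443 -0.335  0.02 ] len 0.132 dir 7.7
[279.31033926 196.11499242]
MOVE [ 0.0426 -0.1017  0.1415] turn 1.049
```

Emit:
{"op": "arm_command", "data": {
  "series": [
    [0.01,-0.025,0,0.12],
    [0.02,-0.05,0,0.27],
    [0.03,-0.075,0.01,0.42],
    [0.04,-0.1,0.03,0.57],
    [0.043,-0.102,0.04,0.72]
  ],
  "hand": 0.05
}}

```text
time: 17.2
ee_pos: [0.4018, -0.1358, 0.2506]
tcp_rot: [-179.8, -1.2, 93.4]
wrist_force: [1.2, -0.2, 0.8]
opening: 0.05
grasp_force: 0.0
```

Emit:
{"op": "arm_command", "data": {
  "series": [
    [0,0,0.02,0.12],
    [0,0,0.05,0.25],
    [0,0,0.07,0.31],
    [0,0,0.08,0.31],
    [0,0,0.08,0.31]
  ]
}}

```text
time: 17.7
ee_pos: [0.4032, -0.1332, 0.1708]
tcp_rot: [-179.4, -1.1, 76.2]
wrist_force: [-0.5, -0.1, 0.4]
opening: 0.0498
grasp_force: 0.0
```

```bash
cat >> h.py <<'E'
def wood(img,cam,x,y,z=.024,rad=.09,excl=None):
    """tan-wood blob around world (x,y): centre & direction from minAreaRect of silhouette projected to height z"""
    hsv=cv2.cvtColor(img,cv2.COLOR_BGR2HSV); return hsv
E
python3 - <<'E'
from h import *
c,cam,o=look("wrist"); cv2.imwrite("pics/w8.png",c["color"])
print(o["time"],o["ee_pos"],o["tcp_rot"],o["q"])
r=bot.mark_of("wrist","ring_clamp_0")
print([(np.round(x["location"]).astype(int).tolist(),round(x["confidence"],2),ray(x["location"],0,cam).round(4).tolist()) for x in r])
E
```

```text
17.7 [ 0.40320395 -0.13320024  0.17083539] [-179.37931728   -1.14278322   76.20983826] [-19.00706784 -12.25943457 -12.98467351  89.99690457   1.08153601
  84.77008775]
[([283, 188], 0.57, [0.4043, -0.1342, 0.0])]
```

View pics/w8.png

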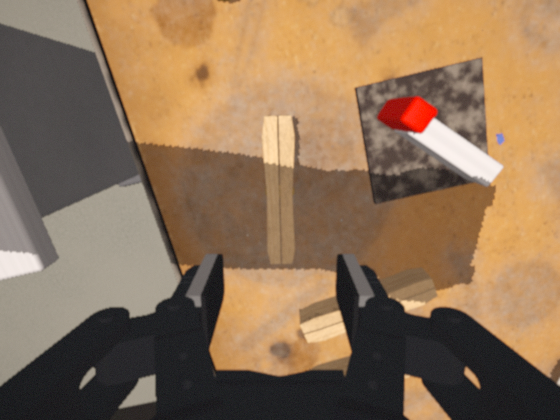

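Clamp A lies aligned under the tool, with its axis at columns 279–281. I'll descend and grip.

Emit:
{"op": "arm_command", "data": {
  "series": [
    [0,0.001,0.03,0],
    [0,0.001,0.07,0],
    [0,0.001,0.1,0],
    [0,0.001,0.125,0],
    [0,0.001,0.14,0]
  ]
}}

```text
time: 18.3
ee_pos: [0.4045, -0.1308, 0.0315]
tcp_rot: [-179.5, -1.1, 76.2]
wrist_force: [-0.3, -0.4, -0.3]
opening: 0.05
grasp_force: 0.0
```

Emit:
{"op": "arm_command", "data": {
  "series": [
    [0,0,0.01,0],
    [0,0,0.018,0],
    [0,0,0.023,0],
    [0,0,0.025,0],
    [0,0,0.025,0]
  ]
}}

```text
time: 18.8
ee_pos: [0.4047, -0.1304, 0.0077]
tcp_rot: [-179.6, -1.1, 76.1]
wrist_force: [-0.4, 0.1, 0.1]
opening: 0.05
grasp_force: 0.0
```

Emit:
{"op": "arm_command", "data": {
  "series": [
    [0,0,0,0],
    [0,0,0,0],
    [0,0,0,0],
    [0,0,0,0],
    [0,0,0,0]
  ],
  "hand": 0.015,
  "grip_force": 60
}}

```text
time: 19.3
ee_pos: [0.4049, -0.1305, 0.008]
tcp_rot: [-179.6, -1.1, 76.1]
wrist_force: [-0.0, -0.0, 5.4]
opening: 0.0244
grasp_force: 59.6
```

Emit:
{"op": "arm_command", "data": {
  "series": [
    [0,0,-0.01,0],
    [0,0,-0.04,0],
    [0,0,-0.08,0],
    [0,0,-0.12,0],
    [0,0,-0.16,0]
  ]
}}

```text
time: 19.8
ee_pos: [0.4045, -0.1335, 0.1692]
tcp_rot: [-179.5, -1.1, 76.1]
wrist_force: [1.2, 0.1, -0.4]
opening: 0.0245
grasp_force: 59.1
```

Emit:
{"op": "arm_command", "data": {
  "series": [
    [0,0,-0.03,0],
    [0,0,-0.06,0],
    [0,0,-0.07,0],
    [0,0,-0.07,0],
    [0,0,-0.07,0]
  ]
}}

```text
time: 20.3
ee_pos: [0.4049, -0.135, 0.236]
tcp_rot: [-179.4, -1.1, 76.1]
wrist_force: [-0.5, 0.7, -1.2]
opening: 0.0238
grasp_force: 59.1
```

Run:
```python
from h import *
o=bot.get_obs();print(o["time"],o["ee_pos"],o["tcp_rot"],o["q"],o["opening"])
b=np.array([.4951,.2433]);r=R.from_euler('z',97.8,degrees=True).as_matrix()
p=(r@[-.134,0,0])[:2]+b;print(p)
mv(o,p[0],p[1],.24,97.8)
```

```text
20.3 [ 0.40493617 -0.13502796  0.2359572 ] [-179.43732496   -1.13569075   76.09386844] [-19.16182134 -10.96641101  -4.67345202  96.95741025   1.07931088
  84.73247488] 0.02380271980763956
[0.51328589 0.11053979]
MOVE [0.2644 0.0462 0.0007] turn -0.379
```

Emit:
{"op": "arm_command", "data": {
  "series": [
    [0.02,0.003,0,-0.03],
    [0.06,0.01,0,-0.1],
    [0.1,0.018,0,-0.18],
    [0.14,0.025,0,-0.25],
    [0.18,0.032,0,-0.3]
  ]
}}

```text
time: 20.8
ee_pos: [0.4793, 0.0335, 0.2386]
tcp_rot: [-179.7, -1.2, 93.4]
wrist_force: [0.6, 0.1, -0.8]
opening: 0.0241
grasp_force: 59.1
```

Run:
```python
from h import *
o=bot.get_obs();print(o["time"],o["ee_pos"],o["tcp_rot"],o["opening"])
mv(o,.5133,.1105,.24,97.8)
```

```text
20.8 [0.47928485 0.03347492 0.23863246] [-179.73551903   -1.21527391   93.44085547] 0.02411250865964466
MOVE [0.0749 0.0386 0.    ] turn -0.076
```

Emit:
{"op": "arm_command", "data": {
  "series": [
    [0.02,0.01,0,-0.02],
    [0.045,0.024,0,-0.05],
    [0.065,0.035,0,-0.076],
    [0.075,0.0385,0,-0.076],
    [0.075,0.0385,0,-0.076]
  ]
}}

```text
time: 21.3
ee_pos: [0.5132, 0.1097, 0.2404]
tcp_rot: [-179.8, -1.2, 97.7]
wrist_force: [0.5, -1.2, -0.6]
opening: 0.0242
grasp_force: 59.1
```

Run:
```python
from h import *
c,cam,o=look("wrist");print(o["time"],o["ee_pos"],o["tcp_rot"],o["opening"])
im=c["color"].copy()
b=np.array([.4951,.2433,0]);r=R.from_euler('z',97.8,degrees=True).as_matrix()
for P in [(-86,30,155),(-86,-30,155),(-60,18,155),(-60,-18,155),(-60,34,199),(-60,-34,199),(-208,60,155),(-208,-60,155),(-18,18,199),(-18,-18,199)]:
    u=proj(r@np.array(P)/1000+b,cam); print(P,u.round(1)); cv2.circle(im,tuple(int(round(v)) for v in u),2,(255,0,255),-1)
cv2.imwrite("pics/w9.png",im)
for t in ["lane_mouth","chute_edge"]: print(t,[(np.round(x["location"]).astype(int).tolist(),round(x["confidence"],2),ray(x["location"],.155,cam).round(4).tolist()) for x in bot.mark_of("wrist",t)])
for P in [(-60,0,155),(-18,0,155)]: print(proj(r@np.array(P)/1000+b,cam))
```

```text
21.3 [0.51324179 0.10969705 0.24040457] [-179.81936299   -1.21449109   97.69191456] 0.02424687052246162
(-86, 30, 155) [234.5 142.3]
(-86, -30, 155) [326.6 142.1]
(-60, 18, 155) [252.  100.6]
(-60, -18, 155) [309.  100.4]
(-60, 34, 199) [213.7  98.5]
(-60, -34, 199) [347.2  98.1]
(-208, 60, 155) [200.4 307.8]
(-208, -60, 155) [361.3 307.7]
(-18, 18, 199) [242.5   6.3]
(-18, -18, 199) [318.    6.1]
lane_mouth [([278, 105], 0.65, [0.5023, 0.1808, 0.155])]
chute_edge [([287, 32], 0.78, [0.5018, 0.2235, 0.155])]
[280.46077146 100.49985086]
[280.34143289  27.31789679]
```

View pics/w9.png

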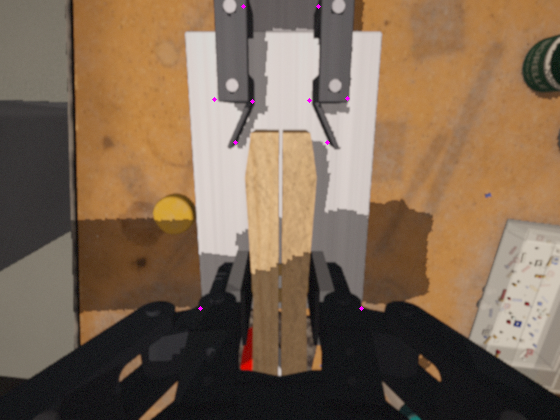

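The keepers and funnel show about 4 px (2 mm) to the right of prediction, and the clamp's front is between the funnel tips at (230,147) and (338,148). I'll shift +2 mm and set the clamp down.

Emit:
{"op": "arm_command", "data": {
  "series": [
    [0,0.001,0.01,0],
    [0,0.002,0.03,0],
    [0,0.002,0.05,0],
    [0,0.002,0.066,0],
    [0,0.002,0.072,0]
  ]
}}

```text
time: 21.95
ee_pos: [0.5145, 0.1099, 0.1679]
tcp_rot: [-179.8, -1.2, 97.6]
wrist_force: [0.0, 0.7, -0.8]
opening: 0.0244
grasp_force: 59.1
```

Emit:
{"op": "arm_command", "data": {
  "series": [
    [0,0,0.002,0],
    [0,0,0.004,0],
    [0,0,0.005,0],
    [0,0,0.005,0],
    [0,0,0.005,0]
  ]
}}

```text
time: 22.45
ee_pos: [0.5156, 0.1109, 0.1655]
tcp_rot: [180.0, -1.2, 97.6]
wrist_force: [0.4, -0.1, -0.8]
opening: 0.0239
grasp_force: 59.1
```

Emit:
{"op": "arm_command", "data": {
  "series": [
    [0,0,0,0],
    [0,0,0,0],
    [0,0,0,0],
    [0,0,0,0],
    [0,0,0,0]
  ],
  "hand": 0.042
}}

```text
time: 22.95
ee_pos: [0.5154, 0.1109, 0.1651]
tcp_rot: [-180.0, -1.2, 97.6]
wrist_force: [-0.0, -0.1, -0.1]
opening: 0.042
grasp_force: 0.0
```

Emit:
{"op": "arm_command", "data": {
  "series": [
    [0,0,-0.01,0],
    [0,0,-0.03,0],
    [0,0,-0.055,0],
    [0,0,-0.075,0],
    [-0.01,0,-0.085,0]
  ]
}}

```text
time: 23.45
ee_pos: [0.5174, 0.0995, 0.2524]
tcp_rot: [179.9, -1.2, 97.7]
wrist_force: [0.7, -0.6, 0.6]
opening: 0.0417
grasp_force: 0.0
```

Run:
```python
from h import *
c,cam,o=look("wrist");print(o["time"],o["ee_pos"],o["tcp_rot"],o["opening"])
cv2.imwrite("pics/w10.png",c["color"])
r=bot.mark_of("wrist","ring_clamp_0")
print([(np.round(x["location"]).astype(int).tolist(),round(x["confidence"],2),ray(x["location"],.155,cam).round(4).tolist()) for x in r])
b=np.array([.497,.2433,0]);r=R.from_euler('z',97.8,degrees=True).as_matrix()
p=r@[-.228,0,0]+b;mv(o,p[0],p[1],.235,187.8)
```

```text
23.45 [0.51740869 0.0995179  0.25241986] [179.86057727  -1.23878374  97.71479444] 0.04174496016994231
[([282, 199], 0.75, [0.5178, 0.107, 0.155])]
MOVE [-0.0831 -0.0006  0.0156] turn -1.572
```

Emit:
{"op": "arm_command", "data": {
  "series": [
    [-0.02,0,0,-0.12],
    [-0.045,0,0,-0.27],
    [-0.07,0,0,-0.42],
    [-0.083,0,0,-0.57],
    [-0.083,0,0,-0.72]
  ],
  "hand": 0
}}

```text
time: 24.05
ee_pos: [0.5279, 0.0151, 0.2467]
tcp_rot: [179.3, -1.0, 139.1]
wrist_force: [0.7, -1.0, 0.2]
opening: -0.0001
grasp_force: 0.0
```

Emit:
{"op": "arm_command", "data": {
  "series": [
    [0,0,0,-0.15],
    [0,0,0,-0.3],
    [0,0,0,-0.45],
    [0,0,0,-0.6],
    [0,0,0,-0.74]
  ]
}}

```text
time: 24.55
ee_pos: [0.5277, 0.0166, 0.2468]
tcp_rot: [178.8, -0.2, -178.4]
wrist_force: [0.0, 0.1, -0.2]
opening: -0.0
grasp_force: 0.0
```

Emit:
{"op": "arm_command", "data": {
  "series": [
    [0,0,0,-0.08],
    [0,0,0,-0.112],
    [0,0,0,-0.112],
    [0,0,0,-0.112],
    [0,0,0,-0.112]
  ]
}}

```text
time: 25.05
ee_pos: [0.5279, 0.0168, 0.2477]
tcp_rot: [178.8, -0.1, -172.3]
wrist_force: [-0.2, -0.4, -0.4]
opening: 0.0001
grasp_force: 0.0
```

```bash
cat >> h.py <<'E'
B=np.array([.497,.2433,0]);RB=R.from_euler('z',97.8,degrees=True).as_matrix()
def inbox(p): return (RB.T@(np.array(p)-B)*1000).round(1)
E
python3 - <<'E'
from h import *
o=bot.get_obs();print(o["time"],o["ee_pos"],o["tcp_rot"],o["q"],inbox(o["ee_pos"]),o["opening"])
p=RB@[-.226,0,0]+B;mv(o,p[0],p[1],.170,187.8)
E
```

```text
25.05 [0.52793762 0.01680293 0.24767289] [ 1.78774355e+02 -5.53507882e-02 -1.72346816e+02] [ 1.16929007  2.55591541  9.35037762 96.98788402  1.21155351 -6.48534673] [-2.286e+02  1.000e-01  2.477e+02] 6.284855097675511e-05
MOVE [-0.0002  0.0009  0.0777] turn -0.003
```

Emit:
{"op": "arm_command", "data": {
  "series": [
    [0,0,0.015,0],
    [0,0,0.035,0],
    [0,0,0.055,0],
    [0,0,0.07,0],
    [0,0,0.077,0]
  ]
}}

```text
time: 25.55
ee_pos: [0.5272, 0.0185, 0.1695]
tcp_rot: [178.8, -0.1, -172.3]
wrist_force: [-0.1, 0.0, -0.5]
opening: -0.0002
grasp_force: 0.0
```

Emit:
{"op": "arm_command", "data": {
  "series": [
    [0,0.008,0,0],
    [0,0.016,0,0],
    [0,0.024,0.001,0],
    [0,0.032,0.001,0],
    [0,0.04,0.001,0]
  ]
}}

```text
time: 26.05
ee_pos: [0.5225, 0.0591, 0.1714]
tcp_rot: [178.8, 0.0, -172.3]
wrist_force: [-0.0, -0.6, 0.4]
opening: -0.0
grasp_force: 0.3
```

Emit:
{"op": "arm_command", "data": {
  "series": [
    [0,0.01,0,0],
    [0,0.02,0,0],
    [0,0.03,0.001,0],
    [0,0.04,0.001,0],
    [0,0.05,0.001,0]
  ]
}}

```text
time: 26.55
ee_pos: [0.5155, 0.1086, 0.171]
tcp_rot: [178.8, -0.0, -172.3]
wrist_force: [0.5, -0.2, 0.0]
opening: -0.0003
grasp_force: 0.3
```

Emit:
{"op": "arm_command", "data": {
  "series": [
    [0,0.01,0,0],
    [0,0.02,0,0],
    [0,0.03,0.001,0],
    [0,0.04,0.001,0],
    [0,0.05,0.001,0]
  ]
}}

```text
time: 27.05
ee_pos: [0.5088, 0.1582, 0.1711]
tcp_rot: [178.8, -0.0, -172.3]
wrist_force: [0.7, -0.6, -0.8]
opening: 0.0003
grasp_force: 0.0
```

Run:
```python
from h import *
c,cam,o=look("wrist");print(o["time"],o["ee_pos"],o["tcp_rot"],o["wrist_force"],inbox(o["ee_pos"]))
cv2.imwrite("pics/w11.png",c["color"])
```

```text
27.05 [0.50883757 0.15816191 0.17107542] [ 1.78770851e+02 -2.61829399e-02 -1.72285595e+02] [ 0.73637514 -0.5875902  -0.83594157] [-86.   -0.2 171.1]
```

View pics/w11.png

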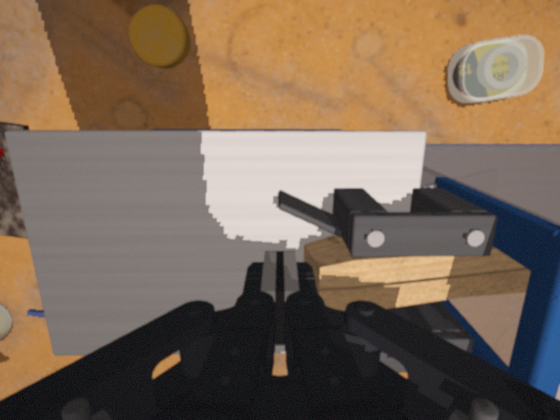

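The clamp is in the lane with its tail at (308,260), just ahead of the fingers. I'll push on.

Emit:
{"op": "arm_command", "data": {
  "series": [
    [0,0.008,0,0],
    [0,0.016,0,0],
    [0,0.022,0.001,0],
    [0,0.027,0.001,0],
    [0,0.032,0.001,0]
  ]
}}

```text
time: 27.6
ee_pos: [0.5046, 0.1894, 0.1707]
tcp_rot: [178.8, -0.0, -172.3]
wrist_force: [-0.1, 0.0, -0.4]
opening: 0.0001
grasp_force: 0.0
```

Emit:
{"op": "arm_command", "data": {
  "series": [
    [0,0,0,0],
    [0,0,0,0],
    [0,0,0,0],
    [0,0,0,0],
    [0,0,0,0]
  ]
}}

```text
time: 28.1
ee_pos: [0.5047, 0.1888, 0.1708]
tcp_rot: [178.8, -0.0, -172.3]
wrist_force: [0.4, -0.3, 0.6]
opening: 0.0003
grasp_force: 0.0
```

Run:
```python
from h import *
c,cam,o=look("wrist");print(o["time"],o["ee_pos"],o["wrist_force"],inbox(o["ee_pos"]))
cv2.imwrite("pics/w12.png",c["color"])
for n in ["wrist","scene"]:
  if n=="scene": s=bot.camera(n); cv2.imwrite("pics/s12.png",s["color"])
  for t in ["ring_clamp_0","flap"]: print(n,t,[(np.round(x["location"]).astype(int).tolist(),round(x["confidence"],2)) for x in bot.find_in(n,t)])
```

```text
28.1 [0.50473832 0.18881914 0.17079184] [ 0.41905863 -0.31605776  0.55188227] [-55.   -0.3 170.8]
wrist ring_clamp_0 []
wrist flap [([415, 287], 0.82)]
scene ring_clamp_0 [([328, 223], 0.92), ([370, 207], 0.72), ([306, 226], 0.61)]
scene flap []
```

View pics/w12.png

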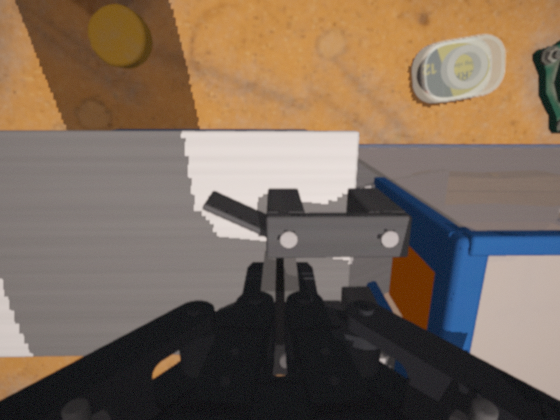

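The first clamp shows inside the bin at (505,185) and the flap is shut. On to clamp B.

Emit:
{"op": "arm_command", "data": {
  "series": [
    [0,0,-0.02,0],
    [0,0,-0.055,0],
    [0,-0.01,-0.09,0],
    [0.01,-0.045,-0.1,0],
    [0.022,-0.09,-0.1,0]
  ],
  "hand": 0.05
}}

```text
time: 28.9
ee_pos: [0.4959, 0.0949, 0.2707]
tcp_rot: [178.8, 0.2, -172.1]
wrist_force: [0.6, -0.5, -0.5]
opening: 0.05
grasp_force: 0.0
```

Emit:
{"op": "arm_command", "data": {
  "series": [
    [0.012,-0.045,0,0],
    [0.024,-0.09,0,0],
    [0.036,-0.135,0,0],
    [0.048,-0.18,0,0],
    [0.056,-0.22,0,0]
  ]
}}

```text
time: 29.4
ee_pos: [0.4686, -0.1327, 0.2644]
tcp_rot: [178.8, 0.0, -172.3]
wrist_force: [0.2, 0.4, -0.7]
opening: 0.0499
grasp_force: 0.0
```

Emit:
{"op": "arm_command", "data": {
  "series": [
    [0.01,-0.04,0,0],
    [0.02,-0.08,0.02,0],
    [0.028,-0.11,0.05,0],
    [0.033,-0.13,0.075,0],
    [0.033,-0.13,0.085,0]
  ]
}}

```text
time: 29.9
ee_pos: [0.4524, -0.2637, 0.1735]
tcp_rot: [178.7, -0.2, -172.5]
wrist_force: [-1.0, -0.0, -0.2]
opening: 0.0501
grasp_force: 0.0
```

Emit:
{"op": "arm_command", "data": {
  "series": [
    [0,0,0,0],
    [0,0,0,0],
    [0,0,0,0],
    [0,0,0,0],
    [0,0,0,0]
  ]
}}

```text
time: 30.4
ee_pos: [0.4542, -0.2618, 0.1773]
tcp_rot: [178.8, 0.0, -172.2]
wrist_force: [0.9, -0.7, 1.1]
opening: 0.0501
grasp_force: 0.0
```

```bash
cat >> h.py <<'E'
def seg(img,cam,px,z=.028):
    """tan wood blob at px: ends of its long axis, turned to world at height z"""
    hsv=cv2.cvtColor(img,cv2.COLOR_BGR2HSV); x,y=map(int,np.round(px))
    m=np.zeros((img.shape[0]+2,img.shape[1]+2),np.uint8)
    p=cv2.bilateralFilter(img,7,40,5)
    cv2.floodFill(p,m,(x,y),0,(8,8,8),(8,8,8),4|cv2.FLOODFILL_MASK_ONLY|(255<<8))
    b=m[1:-1,1:-1]; pts=np.argwhere(b)[:,::-1].astype(np.float32)
    return b,pts
E
python3 - <<'E'
from h import *
c,cam,o=look("wrist");print(o["time"],o["ee_pos"],o["tcp_rot"],o["q"],o["opening"])
cv2.imwrite("pics/w13.png",c["color"])
for f in (bot.mark_of,bot.find_in):
  r=f("wrist","ring_clamp_0"); print([(np.round(x["location"]).astype(int).tolist(),round(x["confidence"],2),ray(x["location"],0 if f==bot.mark_of else .02,cam).round(4).tolist()) for x in r])
# expected outline of B for overlay
im=c["color"].copy()
x=min(bot.mark_of("wrist","ring_clamp_0"),key=lambda x:np.linalg.norm(ray(x["location"],0,cam)[:2]-[.454,-.262]))
p=ray(x["location"],0,cam)
for yaw,col in((7.8,(255,0,255)),):
  d=np.array([np.cos(np.radians(yaw)),np.sin(np.radians(yaw)),0]);n=np.array([-d[1],d[0],0])
  for s in(-1,1):
    for k in(-1,1):
      u=proj(p+[0,0,.028]+s*.065*d+k*.013*n,cam); cv2.circle(im,tuple(int(round(v)) for v in u),2,col,-1); print(u.round(1))
cv2.imwrite("pics/w13o.png",im[60:360,100:500])
mv(o,p[0],p[1],.008,188)
E
```

```text
30.4 [ 0.45420814 -0.26178716  0.17725347] [ 1.78822407e+02  3.62555831e-02 -1.72238832e+02] [-30.4724287    1.37717997   0.31800482  89.64119007   0.94740312
 -38.2397598 ] 0.050084015454779036
[([275, 185], 0.96, [0.4568, -0.263, 0.0]), ([197, 161], 0.87, [0.4435, -0.3369, 0.0]), ([404, 275], 0.23, [0.5334, -0.1183, -0.0])]
[([276, 181], 0.79, [0.4482, -0.2634, 0.02]), ([8, 218], 0.71, [0.5135, -0.497, 0.02]), ([191, 156], 0.64, [0.4359, -0.339, 0.02])]
[258.7 115.4]
[290.7 115.4]
[261.4 261.2]
[289.6 260.9]
MOVE [-0.0023 -0.005   0.1692] turn -0.004
```

View pics/w13o.png

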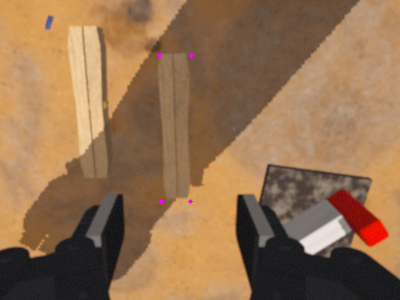

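The outline matches clamp B, with its ends at (173,53) and (176,197) in the crop. I'll descend and grip.

Emit:
{"op": "arm_command", "data": {
  "series": [
    [-0.001,-0.003,0.03,0],
    [-0.002,-0.0045,0.07,0],
    [-0.002,-0.0045,0.1,0],
    [-0.002,-0.0045,0.125,0],
    [-0.002,-0.0045,0.145,0]
  ]
}}

```text
time: 31.1
ee_pos: [0.4553, -0.2629, 0.0296]
tcp_rot: [178.7, -0.1, -172.3]
wrist_force: [-0.5, -0.5, -0.7]
opening: 0.0502
grasp_force: 0.0
```

Emit:
{"op": "arm_command", "data": {
  "series": [
    [0,0,0.01,0],
    [0,0,0.018,0],
    [0,0,0.023,0],
    [0,0,0.024,0],
    [0,0,0.024,0]
  ]
}}

```text
time: 31.6
ee_pos: [0.4562, -0.263, 0.008]
tcp_rot: [178.8, 0.0, -172.3]
wrist_force: [-0.6, 0.5, -0.5]
opening: 0.0499
grasp_force: 0.0
```

Emit:
{"op": "arm_command", "data": {
  "series": [
    [0,0,0,0],
    [0,0,0,0],
    [0,0,0,0],
    [0,0,0,0],
    [0,0,0,0]
  ],
  "hand": 0.015
}}

```text
time: 32.1
ee_pos: [0.4563, -0.263, 0.0082]
tcp_rot: [178.8, 0.0, -172.3]
wrist_force: [-0.4, 1.6, 6.6]
opening: 0.0242
grasp_force: 59.4
```

Emit:
{"op": "arm_command", "data": {
  "series": [
    [0,0,-0.01,0],
    [0,0,-0.04,0],
    [0,0,-0.08,0],
    [0,0,-0.12,0],
    [0,0,-0.16,0]
  ]
}}

```text
time: 32.6
ee_pos: [0.4559, -0.2659, 0.1692]
tcp_rot: [178.8, -0.0, -172.3]
wrist_force: [0.0, -0.6, 0.1]
opening: 0.0241
grasp_force: 59.0
```

Emit:
{"op": "arm_command", "data": {
  "series": [
    [0,0,-0.03,0],
    [0,0,-0.06,0],
    [0,0.02,-0.07,0],
    [0,0.05,-0.08,0],
    [0,0.09,-0.08,0]
  ]
}}

```text
time: 33.1
ee_pos: [0.4443, -0.1779, 0.2499]
tcp_rot: [178.8, 0.0, -172.4]
wrist_force: [0.3, 0.2, -0.9]
opening: 0.0239
grasp_force: 59.2
```

Run:
```python
from h import *
o=bot.get_obs();print(o["time"],o["ee_pos"],o["tcp_rot"],o["q"],o["opening"])
p=RB@[-.134,0,0]+B;print(p)
mv(o,p[0],p[1],.245,97.8)
```

```text
33.1 [ 0.44425564 -0.17790134  0.2499098 ] [ 1.78791538e+02  6.64541486e-03 -1.72386583e+02] [-22.44837488  -3.73242241   3.36554871  97.69764675   1.04921568
 -30.06735279] 0.023908466204663303
[0.51518589 0.11053979 0.        ]
MOVE [-0.1085  0.2763  0.0108] turn 1.568
```

Emit:
{"op": "arm_command", "data": {
  "series": [
    [-0.012,0.03,0,0.12],
    [-0.025,0.065,0,0.27],
    [-0.04,0.1,0,0.42],
    [-0.055,0.14,0,0.57],
    [-0.068,0.172,0,0.72]
  ]
}}

```text
time: 33.6
ee_pos: [0.4878, 0.0018, 0.2526]
tcp_rot: [179.1, -0.8, 148.1]
wrist_force: [1.4, 0.3, -1.3]
opening: 0.0245
grasp_force: 59.2
```

Run:
```python
from h import *
o=bot.get_obs();print(o["time"],o["ee_pos"],o["tcp_rot"],o["opening"])
mv(o,.5152,.1105,.245,97.8)
```

```text
33.6 [0.48781717 0.00175389 0.2525769 ] [179.09209739  -0.84440132 148.05947442] 0.024465472866483932
MOVE [0.0342 0.1066 0.0098] turn 0.877
```

Emit:
{"op": "arm_command", "data": {
  "series": [
    [0.008,0.03,0,0.15],
    [0.017,0.06,0,0.3],
    [0.025,0.085,0,0.45],
    [0.032,0.1,0,0.6],
    [0.034,0.105,0,0.74]
  ]
}}

```text
time: 34.1
ee_pos: [0.5138, 0.1088, 0.2543]
tcp_rot: [179.9, -1.2, 105.7]
wrist_force: [-0.7, -0.2, -0.9]
opening: 0.0241
grasp_force: 59.2
```

Emit:
{"op": "arm_command", "data": {
  "series": [
    [0,0,0,0.08],
    [0,0,0,0.11],
    [0,0,0,0.11],
    [0,0,0,0.11],
    [0,0,0,0.11]
  ]
}}

```text
time: 34.6
ee_pos: [0.5145, 0.1065, 0.255]
tcp_rot: [180.0, -1.2, 99.7]
wrist_force: [-0.2, 0.7, -0.5]
opening: 0.0241
grasp_force: 59.2
```

```bash
cat >> h.py <<'E'
def ends(img):
    """column of clamp centre line per row while held (yaw 97.8 view): wood is bright vs shelf? returns edges by gradient"""
    g=cv2.GaussianBlur(cv2.cvtColor(img,cv2.COLOR_BGR2HSV),(5,5),0)
    out=[]
    for r in range(150,245,12):
        s=np.where((g[r,200:360,1]>70)&(g[r,200:360,0]>8)&(g[r,200:360,0]<28))[0]+200
        out.append((r,int(s.min()),int(s.max())) if len(s) else (r,))
    return out
E
python3 - <<'E'
from h import *
c,cam,o=look("wrist");print(o["time"],o["ee_pos"],o["tcp_rot"],o["opening"],inbox(o["ee_pos"]))
cv2.imwrite("pics/w14.png",c["color"])
print("prev",ends(cv2.imread("pics/w9.png")));print("now",ends(c["color"]))
for t in ["ring_clamp_0","lane_mouth"]: print(t,[(np.round(x["location"]).astype(int).tolist(),round(x["confidence"],2)) for x in bot.find_in("wrist",t)+bot.mark_of("wrist",t)])
mv(o,.5152,.1105,.166,97.8)
E
```

```text
34.6 [0.5145396  0.10653509 0.2550446 ] [179.98007426  -1.22231491  99.71633357] 0.02414965854617567 [-137.9    1.2  255. ]
prev [(150, 249, 312), (162, 248, 314), (174, 246, 315), (186, 246, 315), (198, 247, 314), (210, 248, 313), (222, 249, 312), (234, 249, 311)]
now [(150, 246, 312), (162, 245, 314), (174, 244, 315), (186, 245, 314), (198, 246, 313), (210, 247, 312), (222, 248, 311), (234, 248, 359)]
ring_clamp_0 [([277, 261], 0.65)]
lane_mouth [([283, 107], 0.71), ([279, 101], 0.58), ([269, 345], 0.56)]
MOVE [0.0019 0.0013 0.0891] turn 0.033
```

Emit:
{"op": "arm_command", "data": {
  "series": [
    [0.001,0.001,0.02,0.02],
    [0.002,0.0013,0.04,0.033],
    [0.003,0.0013,0.06,0.033],
    [0.003,0.0013,0.076,0.033],
    [0.003,0.0013,0.083,0.033]
  ]
}}

```text
time: 35.35
ee_pos: [0.5146, 0.1115, 0.1705]
tcp_rot: [-179.9, -1.2, 97.8]
wrist_force: [0.5, 0.2, -0.9]
opening: 0.0242
grasp_force: 59.1
```

Emit:
{"op": "arm_command", "data": {
  "series": [
    [0,0,0.002,0],
    [0,0,0.004,0],
    [0,0,0.005,0],
    [0,0,0.005,0],
    [0,0,0.005,0]
  ]
}}

```text
time: 35.85
ee_pos: [0.5154, 0.1117, 0.1676]
tcp_rot: [180.0, -1.2, 97.8]
wrist_force: [0.8, 0.3, -0.3]
opening: 0.0241
grasp_force: 59.1
```

Emit:
{"op": "arm_command", "data": {
  "series": [
    [0,0,0,0],
    [0,0,0,0],
    [0,0,0,0],
    [0,0,0,0],
    [0,0,0,0]
  ],
  "hand": 0.042
}}

```text
time: 36.35
ee_pos: [0.5152, 0.1117, 0.1671]
tcp_rot: [-180.0, -1.2, 97.8]
wrist_force: [0.1, -0.6, -0.8]
opening: 0.0417
grasp_force: 0.0
```

Emit:
{"op": "arm_command", "data": {
  "series": [
    [0,0,-0.01,0],
    [0,0,-0.03,0],
    [0,0,-0.055,0],
    [0,0,-0.075,0],
    [-0.01,0,-0.085,0]
  ]
}}

```text
time: 36.85
ee_pos: [0.5172, 0.1004, 0.2544]
tcp_rot: [179.9, -1.2, 97.8]
wrist_force: [0.8, -0.1, -0.4]
opening: 0.0421
grasp_force: 0.0
```

Run:
```python
from h import *
c,cam,o=look("wrist");print(o["time"],o["ee_pos"],o["tcp_rot"],o["opening"])
cv2.imwrite("pics/w15.png",c["color"])
r=bot.mark_of("wrist","ring_clamp_0")
print([(np.round(x["location"]).astype(int).tolist(),round(x["confidence"],2),inbox(ray(x["location"],.155,cam)).tolist()) for x in r])
print(ends(cv2.imread("pics/w10.png")));print(ends(c["color"]))
p=RB@[-.228,0,0]+B;mv(o,p[0],p[1],.248,187.8)
```

```text
36.85 [0.51720646 0.10037089 0.25442671] [179.85879179  -1.23857751  97.8411521 ] 0.04214469091892591
[([281, 192], 0.61, [-132.1, -1.8, 155.0])]
[(150, 260, 300), (162, 261, 299), (174, 261, 298), (186, 262, 297), (198, 262, 296), (210, 263, 295), (222, 262, 359), (234, 262, 359)]
[(150, 260, 299), (162, 261, 298), (174, 262, 297), (186, 263, 297), (198, 262, 298), (210, 264, 359), (222, 264, 359), (234, 264, 359)]
MOVE [-0.0838 -0.0007  0.0046] turn -1.57
```

Clamp B lies like the first one did. I'll repeat the same push.

Emit:
{"op": "arm_command", "data": {
  "series": [
    [-0.02,0,0,-0.12],
    [-0.045,0,0,-0.27],
    [-0.07,0,0,-0.42],
    [-0.083,0,0,-0.57],
    [-0.083,0,0,-0.72]
  ],
  "hand": 0
}}

```text
time: 37.45
ee_pos: [0.5278, 0.016, 0.2487]
tcp_rot: [179.3, -1.0, 139.2]
wrist_force: [0.4, 0.5, -0.1]
opening: -0.0001
grasp_force: 0.0
```

Emit:
{"op": "arm_command", "data": {
  "series": [
    [0,0,0,-0.15],
    [0,0,0,-0.3],
    [0,0,0,-0.45],
    [0,0,0,-0.6],
    [0,0,0,-0.74]
  ]
}}

```text
time: 37.95
ee_pos: [0.5277, 0.0175, 0.2489]
tcp_rot: [178.8, -0.2, -178.3]
wrist_force: [0.0, 1.6, -0.3]
opening: 0.0
grasp_force: 0.0
```

Emit:
{"op": "arm_command", "data": {
  "series": [
    [0,0,0,-0.08],
    [0,0,0,-0.11],
    [0,0,0,-0.11],
    [0,0,0,-0.11],
    [0,0,0,-0.11]
  ]
}}

```text
time: 38.45
ee_pos: [0.5279, 0.0177, 0.2497]
tcp_rot: [178.8, -0.1, -172.3]
wrist_force: [-0.1, -0.5, -0.7]
opening: -0.0001
grasp_force: 0.0
```

Run:
```python
from h import *
o=bot.get_obs();print(o["time"],o["ee_pos"],o["tcp_rot"],inbox(o["ee_pos"]),o["opening"])
p=RB@[-.226,0,0]+B;mv(o,p[0],p[1],.170,187.8)
```

```text
38.45 [0.52789443 0.01768702 0.24968428] [ 1.78773001e+02 -5.70845639e-02 -1.72332787e+02] [-227.7    0.   249.7] -9.884883854063729e-05
MOVE [-0.0001  0.      0.0797] turn -0.002
```

Emit:
{"op": "arm_command", "data": {
  "series": [
    [0,0,0.015,0],
    [0,0,0.035,0],
    [0,0,0.055,0],
    [0,0,0.07,0],
    [0,0,0.079,0]
  ]
}}

```text
time: 38.95
ee_pos: [0.5273, 0.0194, 0.1697]
tcp_rot: [178.8, -0.1, -172.3]
wrist_force: [0.3, -0.3, 0.2]
opening: -0.0003
grasp_force: 0.0
```

Emit:
{"op": "arm_command", "data": {
  "series": [
    [0,0.008,0,0],
    [0,0.016,0,0],
    [0,0.024,0.001,0],
    [0,0.032,0.001,0],
    [0,0.04,0.001,0]
  ]
}}

```text
time: 39.45
ee_pos: [0.5224, 0.06, 0.1715]
tcp_rot: [178.8, 0.0, -172.3]
wrist_force: [0.3, -0.0, 0.3]
opening: 0.0003
grasp_force: 0.2
```

Emit:
{"op": "arm_command", "data": {
  "series": [
    [0,0.01,0,0],
    [0,0.02,0,0],
    [0,0.03,0.001,0],
    [0,0.04,0.001,0],
    [0,0.05,0.001,0]
  ]
}}

```text
time: 39.95
ee_pos: [0.5155, 0.1095, 0.171]
tcp_rot: [178.8, -0.0, -172.3]
wrist_force: [0.7, -1.4, 0.3]
opening: -0.0
grasp_force: 0.3
```

Emit:
{"op": "arm_command", "data": {
  "series": [
    [0,0.01,0,0],
    [0,0.02,0,0],
    [0,0.03,0.001,0],
    [0,0.04,0.001,0],
    [0,0.05,0.001,0]
  ]
}}

```text
time: 40.45
ee_pos: [0.5088, 0.1591, 0.1711]
tcp_rot: [178.8, -0.0, -172.3]
wrist_force: [0.3, 0.2, -0.4]
opening: -0.0
grasp_force: 0.0
```

Emit:
{"op": "arm_command", "data": {
  "series": [
    [0,0.008,0,0],
    [0,0.016,0,0],
    [0,0.022,0.001,0],
    [0,0.027,0.001,0],
    [0,0.032,0.001,0]
  ]
}}

```text
time: 40.95
ee_pos: [0.5046, 0.1902, 0.1707]
tcp_rot: [178.8, -0.0, -172.3]
wrist_force: [-0.3, -1.3, 0.2]
opening: -0.0004
grasp_force: 0.0
```

Emit:
{"op": "arm_command", "data": {
  "series": [
    [0,0,0,0],
    [0,0,0,0],
    [0,0,0,0],
    [0,0,0,0],
    [0,0,0,0]
  ]
}}

```text
time: 41.45
ee_pos: [0.5047, 0.1897, 0.1708]
tcp_rot: [178.8, -0.0, -172.3]
wrist_force: [0.7, -0.0, -0.7]
opening: -0.0001
grasp_force: 0.0
```

```bash
cat >> h.py <<'E'
def lanecheck(img,ref="pics/w12.png"):
    """difference with the picture after the first clamp dropped: lane/flap region and bin region"""
    d=cv2.absdiff(img,cv2.imread(ref)).max(2)
    return {"lane":float((d[255:330,285:350]>40).mean()),"flap":float((d[250:330,390:440]>40).mean()),"bin":float((d[160:210,440:555]>40).mean())}
E
python3 - <<'E'
from h import *
c,cam,o=look("wrist");print(o["time"],o["ee_pos"],o["wrist_force"],inbox(o["ee_pos"]))
cv2.imwrite("pics/w16.png",c["color"]);print(lanecheck(c["color"]),lanecheck(cv2.imread("pics/w11.png")))
for n in ["wrist","scene"]:
  if n=="scene": s=bot.camera(n); cv2.imwrite("pics/s16.png",s["color"])
  for t in ["ring_clamp_0","flap"]: print(n,t,[(np.round(x["location"]).astype(int).tolist(),round(x["confidence"],2)) for x in bot.find_in(n,t)])
E
```

```text
41.45 [0.50468415 0.18972889 0.17082098] [ 0.74617888 -0.03678256 -0.7464413 ] [-54.1  -0.3 170.8]
{'lane': 0.00676923076923077, 'flap': 0.09275, 'bin': 0.0} {'lane': 0.3415384615384615, 'flap': 0.8055, 'bin': 0.2662608695652174}
wrist ring_clamp_0 []
wrist flap [([280, 230], 0.71), ([411, 286], 0.57)]
scene ring_clamp_0 [([371, 206], 0.8), ([324, 222], 0.6), ([222, 261], 0.55)]
scene flap [([130, 290], 0.34)]
```

Emit:
{"op": "arm_command", "data": {
  "series": [
    [0,0,-0.02,0],
    [0,0,-0.055,0],
    [0,-0.01,-0.09,0],
    [0.01,-0.045,-0.1,0],
    [0.022,-0.09,-0.1,0]
  ],
  "hand": 0.05
}}

```text
time: 42.25
ee_pos: [0.4958, 0.0958, 0.2708]
tcp_rot: [178.8, 0.2, -172.1]
wrist_force: [0.6, -0.6, -0.8]
opening: 0.0497
grasp_force: 0.0
```

Emit:
{"op": "arm_command", "data": {
  "series": [
    [0.012,-0.045,0,0],
    [0.024,-0.09,0,0],
    [0.036,-0.135,0,0],
    [0.048,-0.18,0,0],
    [0.06,-0.225,0,0]
  ]
}}

```text
time: 42.75
ee_pos: [0.4654, -0.137, 0.2643]
tcp_rot: [178.8, 0.0, -172.3]
wrist_force: [1.2, -0.7, 0.2]
opening: 0.0499
grasp_force: 0.0
```

Emit:
{"op": "arm_command", "data": {
  "series": [
    [0.012,-0.045,0,0],
    [0.024,-0.09,0,0],
    [0.036,-0.135,0.03,0],
    [0.045,-0.17,0.065,0],
    [0.049,-0.198,0.085,0]
  ]
}}

```text
time: 43.25
ee_pos: [0.4427, -0.3379, 0.1729]
tcp_rot: [178.7, -0.1, -172.3]
wrist_force: [0.8, 0.7, 1.2]
opening: 0.0499
grasp_force: 0.0
```

Emit:
{"op": "arm_command", "data": {
  "series": [
    [0,0,0,0],
    [0,0,0,0],
    [0,0,0,0],
    [0,0,0,0],
    [0,0,0,0]
  ]
}}

```text
time: 43.75
ee_pos: [0.4444, -0.3357, 0.176]
tcp_rot: [178.8, 0.0, -172.2]
wrist_force: [0.6, 0.8, -0.1]
opening: 0.0498
grasp_force: 0.0
```

Run:
```python
from h import *
t=bot.camera("top")["color"];cv2.imwrite("pics/t17.png",t)
print("top",[(np.round(x["location"]).astype(int).tolist(),round(x["confidence"],2)) for x in bot.find_in("top","ring_clamp_0")])
c,cam,o=look("wrist");print(o["time"],o["ee_pos"],o["tcp_rot"],o["q"],o["opening"])
cv2.imwrite("pics/w17.png",c["color"])
im=c["color"].copy()
r=bot.mark_of("wrist","ring_clamp_0"); print([(np.round(x["location"]).astype(int).tolist(),round(x["confidence"],2),ray(x["location"],0,cam).round(4).tolist()) for x in r])
x=min(r,key=lambda x:np.linalg.norm(ray(x["location"],0,cam)[:2]-[.4435,-.336]))
p=ray(x["location"],0,cam)
d=np.array([np.cos(np.radians(7.8)),np.sin(np.radians(7.8)),0]);n=np.array([-d[1],d[0],0])
for s in(-1,1):
  for k in(-1,1):
    u=proj(p+[0,0,.028]+s*.065*d+k*.013*n,cam); cv2.circle(im,tuple(int(round(v)) for v in u),2,(255,0,255),-1)
# composite: C overlay, plus box crops from the lane picture and top
w=cv2.imread("pics/w16.png")[100:400,240:560]; tt=cv2.resize(t[150:230,90:240],(560,300))
L=im[60:360,100:500]; cv2.imwrite("pics/comp.png",np.vstack([np.hstack([L,w,np.zeros((300,80,3),np.uint8)]),np.hstack([tt,np.zeros((300,240,3),np.uint8)])]))
mv(o,p[0],p[1],.008,188)
```

```text
top [([398, 207], 0.83)]
43.85 [ 0.44419351 -0.33580905  0.17558972] [ 1.78822995e+02  2.43409119e-02 -1.72222610e+02] [-37.52174212   5.95914587   4.95305108  89.81344754   0.84518175
 -45.3054273 ] 0.049975994717973204
[([269, 184], 0.59, [0.4459, -0.3427, 0.0]), ([48, 189], 0.57, [0.4778, -0.5462, 0.0])]
MOVE [-0.0007 -0.0105  0.1674] turn -0.004
```

View pics/comp.png

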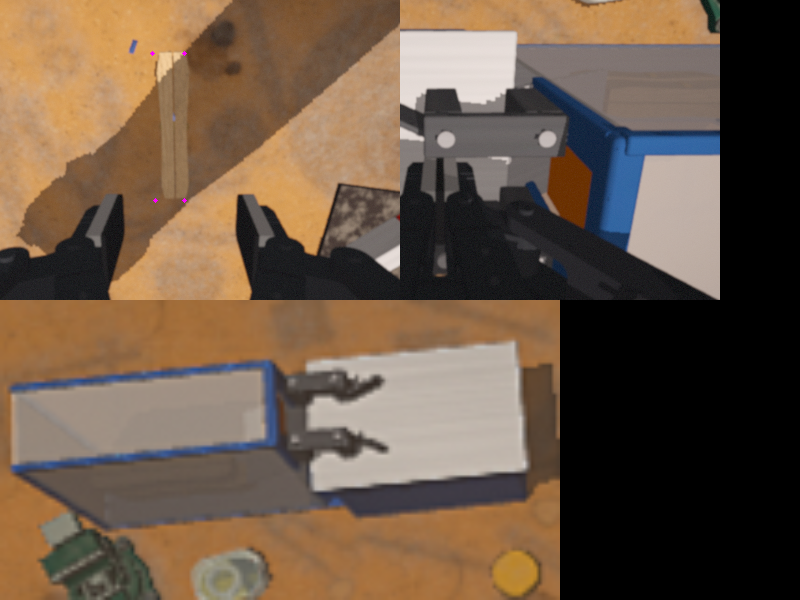

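Clamp C is at column 174 of the crop, about 4 px right of the network's mark. The lane is empty and the orange flap hangs shut. I'll grip C.

Emit:
{"op": "arm_command", "data": {
  "series": [
    [-0.001,-0.003,0.03,0],
    [-0.001,-0.0055,0.07,0],
    [-0.001,-0.0055,0.1,0],
    [-0.001,-0.0055,0.125,0],
    [-0.001,-0.0055,0.143,0]
  ]
}}

```text
time: 44.45
ee_pos: [0.4444, -0.3379, 0.0298]
tcp_rot: [178.7, -0.1, -172.3]
wrist_force: [0.2, 0.2, 0.4]
opening: 0.0498
grasp_force: 0.0
```

Emit:
{"op": "arm_command", "data": {
  "series": [
    [0,0,0.01,0],
    [0,0,0.018,0],
    [0,0,0.023,0],
    [0,0,0.024,0],
    [0,0,0.024,0]
  ]
}}

```text
time: 44.95
ee_pos: [0.4453, -0.3382, 0.0084]
tcp_rot: [178.8, 0.0, -172.3]
wrist_force: [-0.2, -1.0, 0.0]
opening: 0.0502
grasp_force: 0.0
```

Emit:
{"op": "arm_command", "data": {
  "series": [
    [0,0,0,0],
    [0,0,0,0],
    [0,0,0,0],
    [0,0,0,0],
    [0,0,0,0]
  ],
  "hand": 0.015
}}

```text
time: 45.45
ee_pos: [0.4454, -0.3383, 0.0086]
tcp_rot: [178.8, 0.0, -172.3]
wrist_force: [-0.2, 1.3, 5.2]
opening: 0.024
grasp_force: 59.4
```

Emit:
{"op": "arm_command", "data": {
  "series": [
    [0,0,-0.01,0],
    [0,0,-0.04,0],
    [0,0,-0.08,0],
    [0,0,-0.12,0],
    [0,0,-0.16,0]
  ]
}}

```text
time: 45.95
ee_pos: [0.4451, -0.3411, 0.1697]
tcp_rot: [178.8, -0.0, -172.3]
wrist_force: [1.0, -0.5, -0.6]
opening: 0.0239
grasp_force: 59.0
```

Emit:
{"op": "arm_command", "data": {
  "series": [
    [0,0,-0.03,0],
    [0,0.02,-0.06,0],
    [0,0.06,-0.075,0],
    [-0.01,0.105,-0.078,0],
    [-0.02,0.15,-0.078,0]
  ]
}}

```text
time: 46.45
ee_pos: [0.4451, -0.1906, 0.2502]
tcp_rot: [178.8, 0.1, -172.4]
wrist_force: [1.2, -0.2, -1.2]
opening: 0.024
grasp_force: 59.3
```

Run:
```python
from h import *
o=bot.get_obs();print(o["time"],o["ee_pos"],o["tcp_rot"],o["q"],o["opening"])
mv(o,.5152,.1105,.25,97.8)
```

```text
46.45 [ 0.44512688 -0.19059506  0.25024204] [ 1.78818229e+02  5.00557390e-02 -1.72357330e+02] [-23.78854405  -2.98481585   4.11477635  97.67321311   1.03444767
 -31.43690848] 0.024012953717536915
MOVE [-0.1095  0.289   0.0063] turn 1.568
```

Emit:
{"op": "arm_command", "data": {
  "series": [
    [-0.012,0.035,0,0.13],
    [-0.025,0.07,0,0.28],
    [-0.04,0.11,0,0.43],
    [-0.056,0.15,0,0.58],
    [-0.068,0.18,0,0.72]
  ]
}}

```text
time: 46.95
ee_pos: [0.4883, -0.0034, 0.2532]
tcp_rot: [179.1, -0.8, 147.9]
wrist_force: [1.0, 0.5, -0.9]
opening: 0.024
grasp_force: 59.2
```

Run:
```python
from h import *
o=bot.get_obs();print(o["time"],o["ee_pos"],o["tcp_rot"],o["opening"])
mv(o,.5152,.1105,.253,97.8)
```

```text
46.95 [ 0.48830158 -0.00343138  0.25324498] [179.06849416  -0.79140644 147.85521755] 0.02399028960639804
MOVE [0.0378 0.1108 0.0026] turn 0.874
```

Emit:
{"op": "arm_command", "data": {
  "series": [
    [0.008,0.03,0,0.15],
    [0.018,0.06,0,0.3],
    [0.028,0.09,0,0.45],
    [0.034,0.104,0,0.6],
    [0.037,0.108,0,0.74]
  ]
}}

```text
time: 47.45
ee_pos: [0.5139, 0.1076, 0.255]
tcp_rot: [179.9, -1.2, 105.5]
wrist_force: [0.0, -0.4, -1.1]
opening: 0.0242
grasp_force: 59.2
```

Emit:
{"op": "arm_command", "data": {
  "series": [
    [0,0,0,0.08],
    [0,0,0,0.13],
    [0,0,0,0.13],
    [0,0,0,0.13],
    [0,0,0,0.13]
  ]
}}

```text
time: 47.95
ee_pos: [0.5139, 0.1059, 0.2551]
tcp_rot: [-180.0, -1.2, 98.4]
wrist_force: [-0.6, -0.5, -1.2]
opening: 0.0238
grasp_force: 59.2
```

Run:
```python
from h import *
c,cam,o=look("wrist");print(o["time"],o["ee_pos"],o["tcp_rot"],o["opening"],inbox(o["ee_pos"]))
cv2.imwrite("pics/w18.png",c["color"]);print("now",ends(c["color"]))
print([(np.round(x["location"]).astype(int).tolist(),round(x["confidence"],2)) for x in bot.find_in("wrist","ring_clamp_0")])
mv(o,.5152,.1105,.168,97.8)
```

```text
47.95 [0.5139046  0.10588279 0.25512338] [-179.9892113    -1.22253478   98.36708853] 0.023841703990126615 [-138.4    1.9  255.1]
now [(150, 246, 312), (162, 245, 314), (174, 244, 315), (186, 245, 314), (198, 246, 313), (210, 247, 312), (222, 248, 311), (234, 200, 310)]
[([278, 235], 0.61), ([286, 101], 0.61)]
MOVE [0.0025 0.002  0.0872] turn 0.01
```

Emit:
{"op": "arm_command", "data": {
  "series": [
    [0.001,0.001,0.02,0.01],
    [0.002,0.002,0.04,0.01],
    [0.003,0.002,0.06,0.01],
    [0.003,0.002,0.076,0.01],
    [0.003,0.002,0.083,0.01]
  ]
}}

```text
time: 48.55
ee_pos: [0.5146, 0.1109, 0.1705]
tcp_rot: [-179.9, -1.2, 97.8]
wrist_force: [-0.4, -0.3, -0.7]
opening: 0.0241
grasp_force: 59.2
```

Emit:
{"op": "arm_command", "data": {
  "series": [
    [0,0,0.002,0],
    [0,0,0.004,0],
    [0,0,0.005,0],
    [0,0,0.005,0],
    [0,0,0.005,0]
  ]
}}

```text
time: 49.05
ee_pos: [0.5154, 0.1111, 0.1676]
tcp_rot: [180.0, -1.2, 97.7]
wrist_force: [-0.7, 0.2, -1.4]
opening: 0.024
grasp_force: 59.2
```

Emit:
{"op": "arm_command", "data": {
  "series": [
    [0,0,0,0],
    [0,0,0,0],
    [0,0,0,0],
    [0,0,0,0],
    [0,0,0,0]
  ],
  "hand": 0.042
}}

```text
time: 49.55
ee_pos: [0.5153, 0.1111, 0.1671]
tcp_rot: [-180.0, -1.2, 97.7]
wrist_force: [-0.4, -0.5, -0.0]
opening: 0.0419
grasp_force: 0.0
```

Emit:
{"op": "arm_command", "data": {
  "series": [
    [0,0,-0.01,0],
    [0,0,-0.03,0],
    [0,0,-0.055,0],
    [0,0,-0.075,0],
    [-0.01,0,-0.085,0]
  ]
}}

```text
time: 50.05
ee_pos: [0.5173, 0.0998, 0.2544]
tcp_rot: [179.9, -1.2, 97.8]
wrist_force: [-0.2, -0.3, 0.4]
opening: 0.042
grasp_force: 0.0
```

Run:
```python
from h import *
c,cam,o=look("wrist");print(o["time"],o["ee_pos"],o["tcp_rot"],o["opening"])
cv2.imwrite("pics/w19.png",c["color"])
r=bot.mark_of("wrist","ring_clamp_0")
print([(np.round(x["location"]).astype(int).tolist(),round(x["confidence"],2),inbox(ray(x["location"],.155,cam)).tolist()) for x in r])
print(ends(c["color"]))
p=RB@[-.228,0,0]+B;mv(o,p[0],p[1],.248,187.8)
```

```text
50.05 [0.51726342 0.0997722  0.25443712] [179.85789391  -1.23911095  97.8062887 ] 0.0420229562593977
[([280, 190], 0.85, [-131.0, -0.6, 155.0])]
[(150, 260, 298), (162, 261, 298), (174, 262, 297), (186, 263, 296), (198, 261, 298), (210, 264, 296), (222, 264, 359), (234, 263, 359)]
MOVE [-0.0832 -0.0006  0.0046] turn -1.571
```

Clamp C is placed the same way, so I'll run the same push.

Emit:
{"op": "arm_command", "data": {
  "series": [
    [-0.02,0,0,-0.12],
    [-0.045,0,0,-0.27],
    [-0.07,0,0,-0.42],
    [-0.083,0,0,-0.57],
    [-0.083,0,0,-0.72]
  ],
  "hand": 0
}}

```text
time: 50.65
ee_pos: [0.5279, 0.0153, 0.2487]
tcp_rot: [179.3, -1.0, 139.2]
wrist_force: [-0.0, -0.4, -0.4]
opening: 0.0005
grasp_force: 0.0
```

Emit:
{"op": "arm_command", "data": {
  "series": [
    [0,0,0,-0.15],
    [0,0,0,-0.3],
    [0,0,0,-0.45],
    [0,0,0,-0.6],
    [0,0,0,-0.74]
  ]
}}

```text
time: 51.15
ee_pos: [0.5277, 0.0169, 0.2488]
tcp_rot: [178.8, -0.2, -178.3]
wrist_force: [0.6, -0.4, 0.3]
opening: -0.0003
grasp_force: 0.0
```

Emit:
{"op": "arm_command", "data": {
  "series": [
    [0,0,0,-0.08],
    [0,0,0,-0.11],
    [0,0,0,-0.11],
    [0,0,0,-0.11],
    [0,0,0,-0.11]
  ]
}}

```text
time: 51.65
ee_pos: [0.5279, 0.0171, 0.2497]
tcp_rot: [178.8, -0.1, -172.4]
wrist_force: [-0.5, -0.8, -0.2]
opening: -0.0003
grasp_force: 0.0
```

Run:
```python
from h import *
o=bot.get_obs();print(o["time"],o["ee_pos"],o["tcp_rot"],inbox(o["ee_pos"]),o["opening"])
p=RB@[-.226,0,0]+B;mv(o,p[0],p[1],.170,187.8)
```

```text
51.65 [0.52791641 0.01705775 0.24969485] [ 1.78774669e+02 -5.48140197e-02 -1.72366080e+02] [-2.283e+02  1.000e-01  2.497e+02] -0.00027919274635747267
MOVE [-0.0001  0.0006  0.0797] turn -0.003
```

Emit:
{"op": "arm_command", "data": {
  "series": [
    [0,0,0.015,0],
    [0,0,0.035,0],
    [0,0,0.055,0],
    [0,0,0.07,0],
    [0,0,0.079,0]
  ]
}}

```text
time: 52.15
ee_pos: [0.5273, 0.0188, 0.1697]
tcp_rot: [178.8, -0.1, -172.3]
wrist_force: [-0.2, 0.2, 0.6]
opening: -0.0002
grasp_force: 0.0
```

Emit:
{"op": "arm_command", "data": {
  "series": [
    [0,0.008,0,0],
    [0,0.016,0,0],
    [0,0.024,0.001,0],
    [0,0.032,0.001,0],
    [0,0.04,0.001,0]
  ]
}}

```text
time: 52.65
ee_pos: [0.5225, 0.0594, 0.1715]
tcp_rot: [178.8, 0.0, -172.3]
wrist_force: [-0.7, -0.5, 0.2]
opening: 0.0
grasp_force: 0.2
```

Emit:
{"op": "arm_command", "data": {
  "series": [
    [0,0.01,0,0],
    [0,0.02,0,0],
    [0,0.03,0.001,0],
    [0,0.04,0.001,0],
    [0,0.05,0.001,0]
  ]
}}

```text
time: 53.15
ee_pos: [0.5156, 0.1089, 0.171]
tcp_rot: [178.8, -0.0, -172.3]
wrist_force: [0.2, -0.6, 0.1]
opening: -0.0001
grasp_force: 0.3
```

Emit:
{"op": "arm_command", "data": {
  "series": [
    [0,0.01,0,0],
    [0,0.02,0,0],
    [0,0.03,0.001,0],
    [0,0.04,0.001,0],
    [0,0.05,0.001,0]
  ]
}}

```text
time: 53.65
ee_pos: [0.5089, 0.1584, 0.1711]
tcp_rot: [178.8, -0.0, -172.3]
wrist_force: [0.3, 0.2, -0.3]
opening: -0.0
grasp_force: 0.0
```

Emit:
{"op": "arm_command", "data": {
  "series": [
    [0,0.008,0,0],
    [0,0.016,0,0],
    [0,0.022,0.001,0],
    [0,0.028,0.001,0],
    [0,0.033,0.001,0]
  ]
}}

```text
time: 54.15
ee_pos: [0.5045, 0.1907, 0.1708]
tcp_rot: [178.8, -0.0, -172.3]
wrist_force: [-0.2, 0.4, 0.4]
opening: -0.0002
grasp_force: 0.0
```

Emit:
{"op": "arm_command", "data": {
  "series": [
    [0,0,0,0],
    [0,0,0,0],
    [0,0,0,0],
    [0,0,0,0],
    [0,0,0,0]
  ]
}}

```text
time: 54.65
ee_pos: [0.5047, 0.1901, 0.1708]
tcp_rot: [178.8, -0.0, -172.3]
wrist_force: [-0.4, -0.3, -0.8]
opening: -0.0
grasp_force: 0.0
```

Run:
```python
from h import *
c,cam,o=look("wrist");print(o["time"],o["ee_pos"],o["wrist_force"],inbox(o["ee_pos"]))
cv2.imwrite("pics/w20.png",c["color"]);print(lanecheck(c["color"]),lanecheck(c["color"],"pics/w16.png"))
```

```text
54.65 [0.50466581 0.1901239  0.1708178 ] [-0.36921455 -0.33930055 -0.77456067] [-53.7  -0.4 170.8]
{'lane': 0.009846153846153846, 'flap': 0.12525, 'bin': 0.0} {'lane': 0.0, 'flap': 0.00375, 'bin': 0.0}
```

Emit:
{"op": "arm_command", "data": {
  "series": [
    [0,0,-0.02,0],
    [0,0,-0.055,0],
    [0,-0.01,-0.09,0],
    [0.01,-0.045,-0.1,0],
    [0.022,-0.09,-0.1,0]
  ]
}}

```text
time: 55.2
ee_pos: [0.4957, 0.0962, 0.2708]
tcp_rot: [178.8, 0.2, -172.2]
wrist_force: [0.5, -1.4, -0.4]
opening: 0.0001
grasp_force: 0.0
```

Emit:
{"op": "arm_command", "data": {
  "series": [
    [0.02,-0.04,0,0],
    [0.04,-0.08,0,0],
    [0.06,-0.12,0,0],
    [0.07,-0.15,0,0],
    [0.07,-0.15,0,0]
  ]
}}

```text
time: 55.7
ee_pos: [0.445, -0.0648, 0.266]
tcp_rot: [178.8, 0.0, -172.5]
wrist_force: [0.3, 0.4, 0.1]
opening: -0.0001
grasp_force: 0.0
```

Run:
```python
from h import *
c,cam,o=look("wrist");print(o["time"],o["ee_pos"])
cv2.imwrite("pics/w21.png",c["color"])
t,tc,_=look("top");a=cv2.imread("pics/t17.png");b=t["color"]
d=cv2.absdiff(a,b).max(2); print("shelf/lane diff",(d[155:200,165:232]>40).mean(),"bin diff",(d[160:215,92:165]>25).mean())
for n in ["top","wrist"]:
  for k in ["ring_clamp_0","lock_bar","wax_cake","tape_case","steel_block"]: print(n,k,[(np.round(x["location"]).astype(int).tolist(),round(x["confidence"],2)) for x in bot.find_in(n,k)])
bot.camera("scene");print("scene",[(np.round(x["location"]).astype(int).tolist(),round(x["confidence"],2)) for x in bot.find_in("scene","ring_clamp_0")])
```

```text
55.7 [ 0.44501387 -0.06480122  0.26596647]
shelf/lane diff 0.10514096185737977 bin diff 0.0027397260273972603
top ring_clamp_0 [([397, 207], 0.85)]
top lock_bar []
top wax_cake []
top tape_case [([151, 225], 0.57)]
top steel_block [([366, 249], 0.5), ([158, 187], 0.46)]
wrist ring_clamp_0 []
wrist lock_bar [([226, 240], 0.67)]
wrist wax_cake [([378, 140], 0.71)]
wrist tape_case []
wrist steel_block [([378, 141], 0.36)]
scene [([370, 205], 0.92)]
```

```bash
python3 -c "
from h import *
c,cam,o=look('wrist');print([ray(x['location'],0,cam).round(3) for x in bot.mark_of('wrist','lock_bar')+bot.mark_of('wrist','slate_tile_park')])
print(bot.job_done())"
```

```text
[array([ 0.541, -0.117,  0.   ]), array([ 0.533, -0.117,  0.   ])]
the job is handed in; nothing more can be done
None
```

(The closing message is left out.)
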